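# Spread a snap ring, slide it over a dolly axle and hold it at the groove

## Robot

A 6-joint arm with a two-finger parallel gripper is mounted at the origin on the work surface. World frame = base frame: x ahead of the robot, y to its left, z up, the work surface at z = 0. Lengths are in m, angles in rad, forces in N, time in s.
With the tool pointing down it reaches from about 0.35 to 0.85 m from the base axis. Payload 8.1 kg.
Tool frame: the origin (TCP) lies midway between the tips of the shut fingers; the grasp point (between the pads) lies 19 mm behind it; z points along the fingers, y is the direction in which the jaws open and shut (so a half turn about z gives the same grasp; the last joint's range is limited). The gripper opens to 93 mm and grips with 3 to 60 N. Pads are 15 mm wide; open, the fingers measure 128 mm over their backs; the gripper's body (75 mm by 188 mm) begins 65 mm behind the grasp point.
Start: joints at [1.111, 0.13, 1.488, -0, 1.523, -0.085], TCP at [0.22, 0.558, 0.181] pointing down, gripper open.
Joint ranges: [-2.96, 2.96], [-0.89, 2.26], [0.02, 2.5], [-1.34, 4.48], [0, 2.73], [-2.66, 2.66]. Speed limits (rad/s): [2.39, 2.39, 2.79, 3.14, 3.14, 3.14].

## Interface

Orientations are given as a rotation vector (axis times angle).
In Python, from plant import robot gives the robot as it stands. The module is installed in compiled form; this text tells all that it offers.
- The arm moves only by the shell command python3 -m pendant 'ROWS' [FORCE]. ROWS is JSON, a list of rows, each an object with "translation": the shift along the tool's x, y, z in mm, a list of three; "twist": the turn, a rotation vector about the tool's x, y, z in rad, a list of three; "grip": the opening, from -1 (shut) to 1 (fully open). A call has exactly 10 rows; each row shifts and turns the pose as measured when the row begins, along the tool's axes as they then stand; what a row does not reach is not made up. A row lasts 1/10 s, in which the tool goes at most 50 mm and 8.59 degrees, less where a joint would pass 70% of its speed; a pose out of reach is approached as far as the arm can. A call is refused whole if a number of a shift passes 50 or a number of a turn 0.15, either way. A call with a gripper value outside its range is refused whole. The fingers move at their own pace and stop on an object; FORCE is the grip in N (left out, the last holds). Time passes only in rows, so rows that do not move let the fingers close, or fill a call up. It gives the time, the measured TCP pose, the force and the opening at its end, in the units of the state.
- robot.read_state(): the state, without advancing time (a new reading comes with each control period).
- robot.read_camera(name): name is "side" or "top" or "wrist"; returns (picture, depth): 384x512x3 uint8, red, green, blue; 384x512 float32, m along the optical axis (not along the pixel's ray), 0 where there is no reading.
- robot.camera_info(name): a dict with "vertical_fov" (degrees; the focal length in pixels is half the picture's height over the tangent of half this angle, whatever the lens; pixels are square), "cx", "cy" (the principal point, pixels), "cam_to_world" (4x4, takes a point from camera to world coordinates). Camera axes: x right, y up, looking along -z (the intrinsics and any distortion apply to the point x, -y, -z); pixel columns grow to the right and rows downward; lengths in m; the calibration is good to about 2 mm. The wrist camera is an equidistant fisheye: a pixel r from the principal point sees the ray r / f radians off the axis. A picture is of the moment at which its call begins: read the wrist's pose just before it. camera_info takes no time and is no camera call; for the wrist camera it gives the pose at the moment of the call.
- robot.close_job(): hands the job in, once; it reports no verdict.
The state is a dict: "t": time; "q": joint angles; "dq": joint speeds; "joint_torque": joint torques, N m; "tool_pos": TCP position; "orientation": TCP orientation; "force": force on the tool from outside, world axes, zero at the start; "wrist_torque": the same for the moment, N m; "opening": finger opening in m.
Only numpy, scipy, OpenCV 4.12 (cv2) and the standard library are available. Lean on these libraries where they do the work, as an engineer would, in place of code of your own. Each camera call takes 0.05 s, during which the arm holds its last target. There are 200 camera calls.

## Task

The wheel is on the dolly's upright axle stub and only its snap ring is missing: take the snap-ring pliers from the rack, spread the ring with their tips, lift it off the base plate and slide it level over the end of the axle and down until it lies on the spacer collar, at the groove. Be gentle: squeeze only as far as the ring needs to pass freely, its ends never more than 45 mm apart, do not press it hard on the axle or collar, never touch it with the fingers, and leave everything else in its place. Finish while holding: keep the pliers squeezed and upright, with the ring still spread around the groove, so that I can check it before it snaps in.

Things in the scene. Friction and masses are not known exactly. Their poses are not given: they have to be found in the camera images.
- ring_centre (a point): Steel snap ring, lying flat on the black base plate: an open C, 25.6 mm inside, 34.6 mm outside, 4 mm thick, with two straight lugs at its ends. This point is the middle of the circle, half-way up (2 mm above the ring's underside). Its x axis points to the gap, z is up. With the ends 36 to 42 mm apart the room for the axle is centred about 4 mm from this point towards the gap.
- ring_left_end (a point): Middle of the inner face of one lug (the ring's +y side), where a tip of the pliers pushes; 22 mm in front of the ring's centre along its x axis, 10 mm to the side while relaxed. The face runs about along the ring's x axis, from 15 to 30 mm in front of the centre.
- ring_right_end (a point): The same on the other lug (-y side). The two ends are 20 mm apart while the ring is relaxed; from about 31 mm apart the ring passes over the axle, 36 to 42 mm gives 1.5 to 2.5 mm of room all round, and beyond 45 mm it is overstretched. Spreading it to 39 mm takes about 8 N at each tip.
- plate_slot (a point): Black base plate, 90 x 170 x 11 mm, fixed; this is the middle of its long slot (10 x 100 mm, cut right through) at the top face; the slot runs along the plate's y axis. The ring's gap lies over the slot, so the tips can dip through the gap and up to 11 mm below the ring.
- pliers_grip (a point): Snap-ring pliers standing upright in the rack, tips down. This point is midway between the two black rubber handles, 19 mm below their tops. y runs across the handles (the line to squeeze along), z is up. Here the handles measure 64 mm over the outside and are 18 mm wide along x. The ends of the tips are 151 mm below this point, on its z axis. Both faces are alike. About 0.17 kg.
- rack_slot (a point): Grey tool rack, 130 mm long, fixed; top plate 84 mm high. This is the middle of the slot in which the pliers hang by their box joint; their tips reach 63 mm below the plate, so lift them straight out. Four hex drivers stand 38 mm behind the slot (the rack's +x), up to 123 mm high: keep the tips above them.
- pliers_tips (a point): Midway between the two round tips (5 mm pins), 6 mm above their ends, 145 mm below pliers_grip; 14 mm over the outside at rest. The levers do not cross: squeezing the handles SPREADS the tips. Squeezed at pliers_grip to 48 mm over the handles they hold the ring's ends about 29 mm apart, at 42 mm 33, at 36 mm 38, at 30 mm 43. Each handle pushes back with 10 N at rest, 21 N with the ring spread.
- axle_groove (a point): Upright steel axle stub (28 mm thick) of the dolly truck, with a black wheel (90 mm) round its foot. The point is on the axle's axis, 2 mm above the spacer collar (34 mm wide, 12 mm tall, top 61 mm above the counter): where the ring's centre lies in height when it rests on the collar. The groove (25 mm thick) reaches from the collar's top 7 mm upwards.
- axle_end (a point): Middle of the axle's flat top, 17 mm above the collar's top; the last 4 mm are chamfered to 21.6 mm.
- tape_roll: Bystander: roll of cloth tape, 100 mm wide, 48 mm high.
- lens: Bystander: black camera lens standing on its mount, 80 mm wide, 70 mm high.
- spoon: Bystander: wooden spoon, 170 mm long, lying on the counter.
- screwdriver: Bystander: black screwdriver lying on the counter.
- clamp: Bystander: aluminium clamp with a stud, 72 mm high.
- salt: Bystander: small jar with a steel cap, 62 mm high.
- spare_wheel: Bystander: spare wheel lying flat, 90 mm wide, 34 mm high.
Not all that is in view belongs to the job. There is more than one size of the part that bears pliers_grip; the job needs the largest.

How it is judged:
On the way, in this order (a step that is already met when the one before it is completed fails the run):
1. the pliers are lifted out of the rack (distance between pliers_grip and rack_slot above 0.155 m and contact force between the fingers and pliers above 1 N), for 0.1 s.
2. the ring is lifted off the base plate, spread on the tips of the pliers (height (world z) of ring_centre above 0.04 m and distance between ring_left_end and ring_right_end above 0.024 m and contact force between pliers and ring above 1 N and contact force between the fingers and pliers above 4 N), for 0.2 s.
3. the ring, spread, is above the end of the axle (horizontal distance between ring_centre and axle_end below 0.009 m and z of ring_centre in the frame of axle_end above 0.002 m and distance between ring_left_end and ring_right_end above 0.029 m and contact force between pliers and ring above 1 N and contact force between the fingers and pliers above 4 N), for 0.05 s.
At the end, for the whole second after the job is handed in: The gripper holds the squeezed pliers upright (within 0.4 rad); their tips keep the ring spread, ends 31 to 45 mm apart, around the axle (within 8 mm), level (within 0.15 rad), its height within -2.5 to +3.5 mm of lying on the collar (horizontal distance between ring_centre and axle_groove below 0.008 m and z of ring_centre in the frame of axle_groove between -0.0025 and 0.0035 m and angle between ring_centre's own z axis and vertical below 0.15 rad and distance between ring_left_end and ring_right_end between 0.031 and 0.045 m and angle between pliers_grip's own z axis and vertical below 0.4 rad and contact force between pliers and ring above 1 N and contact force between the fingers and pliers above 4 N); the arm keeps its last pose, push and grip.
It fails at once if the ring is overstretched: its ends more than 45 mm apart (distance between ring_left_end and ring_right_end above 0.045 m).
It fails at once if the ring or the pliers press on the truck with over 15 N (contact force between any of ring, pliers and truck above 15 N).
It fails at once if the fingers touch the ring (contact force between the fingers and ring above 0.5 N).
It fails at once if another thing on the counter is moved by over 20 mm (distance of any of tape_roll, lens, spoon, screwdriver, clamp, salt, spare_wheel from where it was at the start of the episode above 0.02 m).
It also fails if it takes over 51 s, if anything falls off the work surface, if the arm or the gripper's body presses on something with over 40 N, if the wrist force passes 120 N, or if a joint passes its speed limit or range.

## Working session

There is one attempt and no reset: what is moved stays moved. The work goes in short steps, Python scripts to look and compute and a shell command to move; the robot and the scene stay as the last step left them, time stands still between calls to the robot, and variables do not carry over. Pictures are saved under pics/ and viewed, about 8 in all and at most 12, crops included, and the job is handed in when it is done.

```bash
mkdir -p pics
cat > h.py <<'E'
import numpy as np, cv2, pickle
from plant import robot
from scipy.spatial.transform import Rotation as R
def snap(n,tag):
    info=robot.camera_info(n); p,d=robot.read_camera(n)
    pickle.dump((info,p,d),open(f'{n}_{tag}.pkl','wb')); return info,p,d
def load(n,tag): return pickle.load(open(f'{n}_{tag}.pkl','rb'))
def ray(info,u,v,fish=False):
    f=192/np.tan(np.radians(info['vertical_fov'])/2)
    x,y=(np.asarray(u,float)-info['cx'])/f,(np.asarray(v,float)-info['cy'])/f
    if fish:
        r=np.hypot(x,y)+1e-12; d=np.stack([x/r*np.sin(r),-y/r*np.sin(r),-np.cos(r)],-1)
    else: d=np.stack([x,-y,-np.ones_like(x)],-1)
    T=np.array(info['cam_to_world']); return T[:3,3],d@T[:3,:3].T
def onplane(info,u,v,z,fish=False):
    o,d=ray(info,u,v,fish); return o+d*((z-o[2])/d[...,2])[...,None]
def bydepth(info,d,fish=False):
    v,u=np.mgrid[:384,:512]; o,r=ray(info,u,v,fish)
    T=np.array(info['cam_to_world']); k=-(r@T[:3,2]); return o+r*(d/k)[...,None]
def save(p,name,crop=None,s=1):
    if crop: a,b,c,e=crop; p=p[b:e,a:c]
    cv2.imwrite('pics/'+name,cv2.resize(p[...,::-1],None,fx=s,fy=s,interpolation=cv2.INTER_CUBIC))
E
python3 - <<'E'
from h import *
s=robot.read_state(); print(s)
ims=[]
for n in ['side','top']:
    i,p,d=snap(n,'0'); print(n,i); ims.append(p)
i,p,d=snap('wrist','0');print(i)
save(ims[0],'a_side.png',s=1.5);save(ims[1],'a_top.png',s=1.5)
E
```

```text
{'t': 0.0, 'q': array([ 1.11061902e+00,  1.31178450e-01,  1.48926431e+00, -2.33927130e-05,
        1.52298962e+00, -8.54255031e-02]), 'dq': array([-0.00015032,  0.0014785 ,  0.00034526, -0.00033479,  0.00073698,
       -0.00085237]), 'joint_torque': array([-5.25903197e-04, -5.59829164e+01, -4.91767359e+01,  7.66357756e-02,
        3.49367643e-02, -9.53486642e-05]), 'tool_pos': array([0.21934538, 0.55778906, 0.1801854 ]), 'orientation': array([-5.85130056e-01, -3.08613781e+00,  2.79244313e-03]), 'force': array([-0.52633861,  0.0512101 , -0.2282347 ]), 'wrist_torque': array([0.02004493, 0.005292  , 0.03233165]), 'opening': 0.092780203226981}
side {'vertical_fov': 49.56922185949447, 'cx': 259.9315526623313, 'cy': 192.98673837735572, 'cam_to_world': array([[ 0.98982904,  0.1155474 , -0.0829896 ,  0.46467868],
       [-0.14114669,  0.72474788, -0.67440204, -0.67341361],
       [-0.01777887,  0.67925643,  0.73368563,  0.85654833],
       [ 0.        ,  0.        ,  0.        ,  1.        ]])}
top {'vertical_fov': 53.32825225173969, 'cx': 252.9404217938252, 'cy': 194.6121502630874, 'cam_to_world': array([[-0.00620685,  0.99646611, -0.08376609,  0.45511035],
       [-0.99993657, -0.00697205, -0.00884561, -0.02367278],
       [-0.00939837,  0.08370587,  0.99644618,  1.16882131],
       [ 0.        ,  0.        ,  0.        ,  1.        ]])}
{'vertical_fov': 65.70646984690485, 'cx': 254.83033913637172, 'cy': 191.38832415339812, 'cam_to_world': array([[ 0.3672434 , -0.89269562, -0.26120263,  0.14596742],
       [ 0.9301234 ,  0.35196397,  0.10484191,  0.58668259],
       [-0.001658  , -0.28145318,  0.95957353,  0.38385442],
       [ 0.        ,  0.        ,  0.        ,  1.        ]])}
```

View pics/a_side.png

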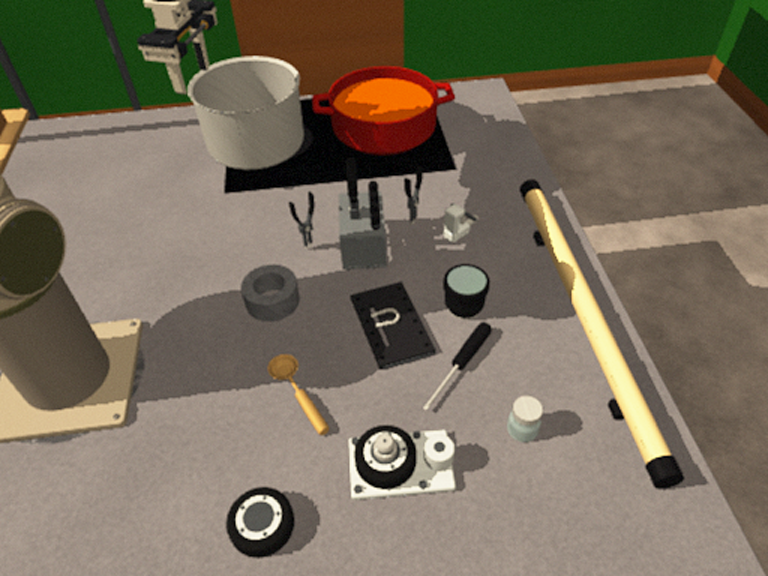

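View pics/a_top.png

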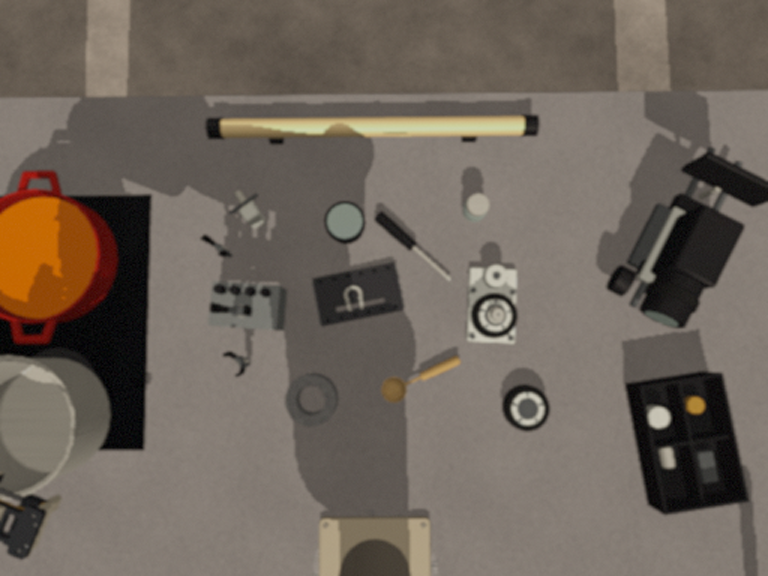

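The top view (1.5x) shows the rack at (245,305) with hex drivers along row 290 and pliers at about (230,309). The base plate is at (358,293), with the ring on it at (354,297). The truck axle is at (494,313).

Candidates for the pliers:
- the pair in the rack, side view (363,190)
- a small pair, side view (303,215)
- a small pair, side view (413,195)

The rack pair fits "standing in the rack, largest". I'll check this with a crop and the depth data.

Run:
```python
from h import *
i,p,d=load('side','0'); P=bydepth(i,d); it,pt,dt=load('top','0'); Q=bydepth(it,dt)
for nm,C,im in(('side',P,p),('top',Q,pt)):
    print(nm)
    m=(C[...,0]>.4)&(C[...,0]<.72)&(C[...,1]>.1)&(C[...,1]<.36)&(C[...,2]>.14)&(C[...,2]<.21)
    n,l,st,c=cv2.connectedComponentsWithStats(m.astype(np.uint8))
    for k in range(1,n):
        if st[k,4]>8:
            q=C[l==k]; print('tall',st[k],q.mean(0).round(4),q.min(0).round(3),q.max(0).round(3))
    m=(abs(C[...,2]-.084)<.006)&(C[...,0]>.4)&(C[...,0]<.75)&(C[...,1]>.1)&(C[...,1]<.36)
    q=C[m]; print('rackplate',len(q),np.median(q,0).round(4),cv2.minAreaRect((q[:,:2]*1000).astype(np.float32)))
    # base plate / lens etc
    m=(im.max(-1)<60)&(abs(C[...,2]-.011)<.007)&(C[...,0]>.35)&(C[...,0]<.6)&(C[...,1]>-.06)&(C[...,1]<.16)
    q=C[m]; print('plate',len(q),cv2.minAreaRect((q[:,:2]*1000).astype(np.float32)),np.median(q[:,2]))
    m=(C[...,2]>.068)&(C[...,2]<.09)&(C[...,0]>.3)&(C[...,0]<.55)&(C[...,1]>-.32)&(C[...,1]<-.1)
    q=C[m]; print('axle top',len(q),q.mean(0).round(4),q.min(0).round(4),q.max(0).round(4))
a=cv2.resize(p[90:190,180:320],None,fx=5,fy=5,interpolation=cv2.INTER_CUBIC)[:500]
b=cv2.resize(pt[160:230,120:280],None,fx=4.4,fy=4.4,interpolation=cv2.INTER_CUBIC)
save(a,'b_side.png'); save(b,'b_top.png')
```

```text
side
tall [230 105   8  28 180] [0.5116 0.241  0.1704] [0.501 0.21  0.141] [0.523 0.279 0.192]
rackplate 696 [0.5194 0.2287 0.0833] ((522.6866455078125, 244.4552459716797), (136.15406799316406, 244.21531677246094), 87.41716766357422)
plate 1649 ((474.7200622558594, 39.046180725097656), (184.23324584960938, 265.8227233886719), 83.24114227294922) 0.010366686045175544
axle top 134 [ 0.5037 -0.2406  0.0761] [ 0.491  -0.252   0.0684] [ 0.5171 -0.2249  0.0808]
top
tall [139 202  12   7  69] [0.5133 0.2709 0.1693] [0.505 0.263 0.141] [0.522 0.278 0.194]
tall [162 203   5   8  34] [0.5094 0.2159 0.1812] [0.501 0.213 0.15 ] [0.517 0.22  0.193]
rackplate 1007 [0.5211 0.2362 0.0846] ((524.5293579101562, 245.68597412109375), (134.2616729736328, 243.83409118652344), 88.39535522460938)
plate 1410 ((549.326416015625, 32.03697204589844), (97.22225952148438, 167.02957153320312), 10.897382736206055) 0.011612901964757616
axle top 76 [ 0.5033 -0.2357  0.0773] [ 0.4899 -0.2481  0.0688] [ 0.5157 -0.223   0.0829]
```

View pics/b_side.png

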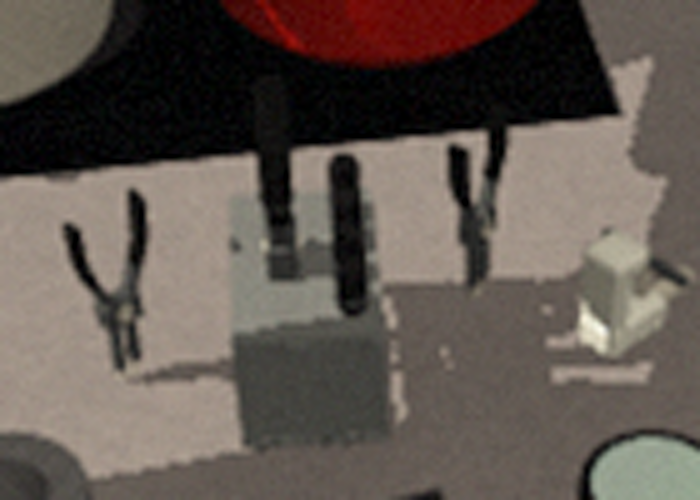

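Run:
```python
from h import *
for n in('side','top'):
    i,p,d=load(n,'0'); C=bydepth(i,d)
    for y0 in np.arange(.1,.75,.05):
        r=[]
        for x0 in np.arange(.1,.75,.1):
            m=(C[...,0]>x0)&(C[...,0]<x0+.1)&(C[...,1]>y0)&(C[...,1]<y0+.05)&(d>0)
            r.append(int(1000*np.percentile(C[m][:,2],99)) if m.sum()>20 else -1)
        print(n,round(y0,2),r)
```

```text
side 0.1 [8, 48, 49, 9, 13, 3, 3]
side 0.15 [2, 3, 50, 84, 111, 3, 4]
side 0.2 [3, 3, 127, 110, 188, 71, 73]
side 0.25 [2, 3, 2, 128, 189, 126, 72]
side 0.3 [2, 3, 3, 85, 85, 126, 3]
side 0.35 [3, 3, 2, 3, 3, 3, 3]
side 0.4 [3, 3, 3, 3, 4, 3, 4]
side 0.45 [345, 345, 9, 9, 9, 9, 9]
side 0.5 [391, 391, 159, 9, 106, 106, 105]
side 0.55 [3, 364, 156, 160, 106, 81, 105]
side 0.6 [161, 345, -1, 159, 81, 81, 105]
side 0.65 [160, 160, -1, 160, 105, 82, 106]
side 0.7 [2, 160, 160, 159, 107, 106, 105]
top 0.1 [12, 49, 52, 11, 16, 6, 5]
top 0.15 [5, 5, 53, 86, 115, 5, 6]
top 0.2 [5, 5, 127, 93, 191, 73, 74]
top 0.25 [5, 5, 5, 125, 190, 128, 72]
top 0.3 [5, 5, 5, 85, 87, 127, 5]
top 0.35 [5, 5, 5, 5, 5, 5, 6]
top 0.4 [5, 5, 5, 5, 6, 5, 6]
top 0.45 [348, 347, 11, 11, 11, 12, 11]
top 0.5 [347, 346, 162, 12, 107, 108, 102]
top 0.55 [160, 207, 162, 162, 108, 83, 108]
top 0.6 [162, 220, 16, 162, 104, 83, 108]
top 0.65 [130, 107, 16, 146, 107, 83, 108]
top 0.7 [3, 62, 60, 77, 88, 83, 108]
```

```bash
python3 -m pendant '[{"translation":[0,0,-30],"twist":[0,0,-0.102],"grip":1},{"translation":[0,0,-30],"twist":[0,0,-0.102],"grip":1},{"translation":[0,0,-20],"twist":[0,0,-0.102],"grip":1},{"translation":[0,-48,0],"twist":[0,0,0],"grip":1},{"translation":[-35,-35,0],"twist":[0,0,0],"grip":1},{"translation":[-35,-35,0],"twist":[0,0,0],"grip":1},{"translation":[-35,-35,0],"twist":[0,0,0],"grip":1},{"translation":[-35,-35,0],"twist":[0,0,0],"grip":1},{"translation":[-35,-35,0],"twist":[0,0,0],"grip":1},{"translation":[-35,-35,0],"twist":[0,0,0],"grip":1}]' 20
```

```text
t: 1.15
tool_pos: [0.4129, 0.2846, 0.2558]
orientation: [-0.069, -3.132, 0.022]
force: [0.7, 1.4, -0.4]
opening: 0.0933
```

Run:
```python
from h import *
i,p,d=snap('wrist','1'); C=bydepth(i,d,True); save(p,'c_w.png',s=1.4)
for z0,z1 in((.184,.2),(.165,.184),(.14,.165),(.1,.14)):
    m=(C[...,2]>z0)&(C[...,2]<z1)&(C[...,0]>.46)&(C[...,0]<.6)&(C[...,1]>.15)&(C[...,1]<.33)
    n,l,st,c=cv2.connectedComponentsWithStats(m.astype(np.uint8))
    for k in range(1,n):
        if st[k,4]>12:
            q=C[l==k]; print(z0,st[k],q.mean(0).round(4),q.min(0).round(4),q.max(0).round(4))
q=C[(abs(C[...,2]-.084)<.004)&(C[...,0]>.45)&(C[...,0]<.65)&(C[...,1]>.17)&(C[...,1]<.33)]
print(len(q),np.median(q,0),cv2.minAreaRect((q[:,:2]*1000).astype(np.float32)))
```

```text
0.184 [194 270   8  15  96] [0.5068 0.2168 0.1893] [0.4999 0.2125 0.1842] [0.5157 0.2203 0.192 ]
0.184 [247 273   7  13  84] [0.5104 0.2738 0.1889] [0.5047 0.2701 0.1841] [0.5182 0.2771 0.1924]
0.165 [196 262  10  19 103] [0.5043 0.2191 0.1747] [0.4992 0.2135 0.1655] [0.5157 0.2219 0.1839]
0.165 [247 264   7  12  61] [0.5057 0.2733 0.1745] [0.5035 0.2699 0.1653] [0.5086 0.277  0.1824]
0.14 [200 253  13  18 119] [0.5054 0.2218 0.1514] [0.4999 0.2159 0.14  ] [0.5154 0.2261 0.1649]
0.14 [243 255  10  12  75] [0.5079 0.2696 0.1505] [0.504  0.2638 0.1404] [0.5176 0.2756 0.1648]
0.1 [209 237  40  26 513] [0.5075 0.2444 0.1163] [0.4992 0.222  0.1001] [0.5218 0.2701 0.1398]
0.1 [194 263   5  11  18] [0.5404 0.1944 0.1094] [0.5363 0.1922 0.1   ] [0.5477 0.1971 0.1142]
0.1 [214 263  13  17 172] [0.5448 0.2289 0.113 ] [0.5385 0.2208 0.1007] [0.5556 0.2365 0.1187]
0.1 [234 264  13  18 198] [0.5467 0.2565 0.1152] [0.5407 0.2474 0.1003] [0.558  0.2645 0.1218]
0.1 [254 265  14  19 227] [0.5486 0.2836 0.1166] [0.5427 0.2748 0.1002] [0.56   0.2927 0.1245]
3484 [0.5093887  0.24635149 0.08401887] ((559.2603149414062, 241.8177490234375), (131.4844970703125, 160.19512939453125), 85.94550323486328)
```

View pics/c_w.png

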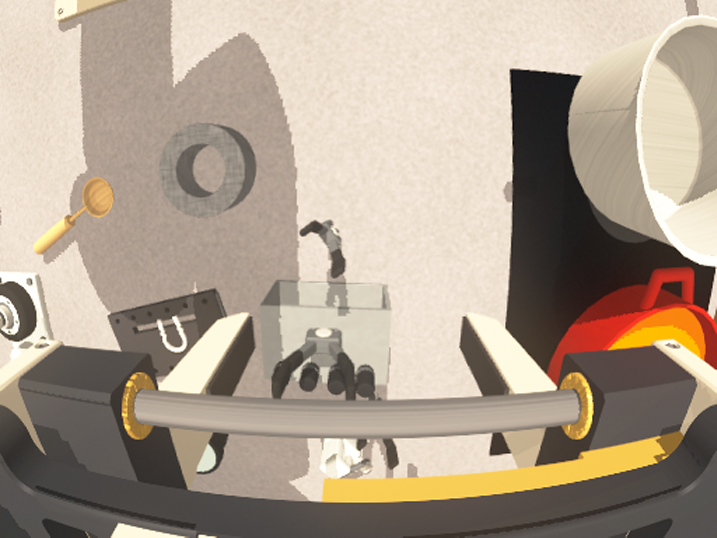

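The crop shows the rack pair as clearly the largest, with handles at pixel (292,378) and (347,372) in the wrist view. The ring lies with its gap towards the robot, over the slot. Next I'll grasp the handles.

```bash
cat >> h.py <<'E'
def plan(pos,yawdir):
    "tool-frame shift (mm) and twist to bring TCP to pos, pointing down, tool y along yawdir (world xy)"
    s=robot.read_state(); A=R.from_rotvec(s['orientation']).as_matrix()
    y=np.array([*yawdir,0.]); y/=np.linalg.norm(y); z=np.array([0,0,-1.]); B=np.stack([np.cross(y,z),y,z],1)
    dp=np.array(pos)-s['tool_pos']
    print('t',s['t'],'now',s['tool_pos'].round(4),'op',s['opening'].round(4),'F',s['force'].round(1))
    print('shift now-axes',(A.T@dp*1e3).round(1),'final-axes',(B.T@dp*1e3).round(1),'twist',R.from_matrix(A.T@B).as_rotvec().round(4))
E
python3 -c "
from h import *
plan([.510,.2452,.240],[.0665,1])"
```

```text
Traceback (most recent call last):
  File "h.py", line 28, in plan
    print('t',s['t'],'now',s['tool_pos'].round(4),'op',s['opening'].round(4),'F',s['force'].round(1))
                                                       ^^^^^^^^^^^^^^^^^^
AttributeError: 'float' object has no attribute 'round'
```

```bash
sed -i "s/s\['opening'\].round(4)/round(s['opening'],4)/" h.py
python3 -c "
from h import *
plan([.510,.2452,.240],[.0665,1])"
```

```text
t 1.2 now [0.4175 0.2789 0.2556] op 0.093 F [ 1.8 -4.2 -0.8]
shift now-axes [-94.1 -28.8  15.5] final-axes [-94.5 -27.5  15.6] twist [-0.0176 -0.0058  0.0171]
```

```bash
python3 -m pendant '[{"translation":[-24,-7,4],"twist":[-0.018,-0.006,0.017],"grip":1},{"translation":[-24,-7,4],"twist":[0,0,0],"grip":1},{"translation":[-23,-7,4],"twist":[0,0,0],"grip":1},{"translation":[-23,-7,4],"twist":[0,0,0],"grip":1},{"translation":[0,0,0],"twist":[0,0,0],"grip":1},{"translation":[0,0,0],"twist":[0,0,0],"grip":1},{"translation":[0,0,0],"twist":[0,0,0],"grip":1},{"translation":[0,0,0],"twist":[0,0,0],"grip":1},{"translation":[0,0,0],"twist":[0,0,0],"grip":1},{"translation":[0,0,0],"twist":[0,0,0],"grip":1}]' 40
python3 -c "
from h import *
plan([.510,.2452,.153],[.0665,1])"
```

```text
t: 2.2
tool_pos: [0.5115, 0.2414, 0.2379]
orientation: [-0.114, -3.137, -0.001]
force: [-0.8, -0.2, -0.9]
opening: 0.0927
t 2.2 now [0.5115 0.2414 0.2379] op 0.0927 F [-0.8 -0.2 -0.9]
shift now-axes [ 1.5  3.6 84.9] final-axes [ 1.7  3.7 84.9] twist [ 0.0007 -0.0023 -0.0065]
```

```bash
python3 -m pendant '[{"translation":[1.6,3.7,15],"twist":[0,0,-0.006],"grip":1},{"translation":[0,0,22],"twist":[0,0,0],"grip":1},{"translation":[0,0,22],"twist":[0,0,0],"grip":1},{"translation":[0,0,18],"twist":[0,0,0],"grip":1},{"translation":[0,0,8],"twist":[0,0,0],"grip":1},{"translation":[0,0,0],"twist":[0,0,0],"grip":1},{"translation":[0,0,0],"twist":[0,0,0],"grip":1},{"translation":[0,0,0],"twist":[0,0,0],"grip":1},{"translation":[0,0,0],"twist":[0,0,0],"grip":1},{"translation":[0,0,0],"twist":[0,0,0],"grip":1}]' 40
python3 -c "
from h import *
plan([.510,.2452,.153],[.0665,1])"
```

```text
t: 3.2
tool_pos: [0.5092, 0.2483, 0.1493]
orientation: [0.098, 3.139, 0.005]
force: [-0.0, 1.0, 0.5]
opening: 0.0931
t 3.2 now [0.5092 0.2483 0.1493] op 0.0931 F [-0.   1.   0.5]
shift now-axes [-1.  -3.1 -3.7] final-axes [-1.  -3.1 -3.7] twist [0.0031 0.0014 0.0037]
```

```bash
python3 -m pendant '[{"translation":[-1,-3,-3.7],"twist":[0,0,0],"grip":1},{"translation":[0,0,0],"twist":[0,0,0],"grip":0.6},{"translation":[0,0,0],"twist":[0,0,0],"grip":0.45},{"translation":[0,0,0],"twist":[0,0,0],"grip":0.32},{"translation":[0,0,0],"twist":[0,0,0],"grip":0.32},{"translation":[0,0,0],"twist":[0,0,0],"grip":0.32},{"translation":[0,0,0],"twist":[0,0,0],"grip":0.32},{"translation":[0,0,0],"twist":[0,0,0],"grip":0.32},{"translation":[0,0,0],"twist":[0,0,0],"grip":0.32},{"translation":[0,0,0],"twist":[0,0,0],"grip":0.32}]' 40
python3 -c "
from h import *
plan([.510,.2452,.153],[.0665,1])"
```

```text
t: 4.2
tool_pos: [0.511, 0.2452, 0.1547]
orientation: [0.099, 3.136, 0.006]
force: [-0.9, 0.2, 0.0]
opening: 0.0614
t 4.2 now [0.511  0.2452 0.1547] op 0.0614 F [-0.9  0.2  0. ]
shift now-axes [ 1.  -0.   1.7] final-axes [ 1.  -0.   1.7] twist [0.004  0.0034 0.0035]
```

```bash
python3 -m pendant '[{"translation":[0,0,-8],"twist":[0,0,0],"grip":0.32},{"translation":[0,0,-15],"twist":[0,0,0],"grip":0.32},{"translation":[0,0,-18],"twist":[0,0,0],"grip":0.32},{"translation":[0,0,-20],"twist":[0,0,0],"grip":0.32},{"translation":[0,0,-20],"twist":[0,0,0],"grip":0.32},{"translation":[0,0,-20],"twist":[0,0,0],"grip":0.32},{"translation":[0,0,-20],"twist":[0,0,0],"grip":0.32},{"translation":[0,0,-12],"twist":[0,0,0],"grip":0.32},{"translation":[0,0,0],"twist":[0,0,0],"grip":0.32},{"translation":[0,0,0],"twist":[0,0,0],"grip":0.32}]' 40
python3 - <<'E'
from h import *
plan([.510,.2452,.153],[.0665,1])
i,p,d=load('top','0'); C=bydepth(i,d)
# bright ring blob on dark plate
m=(abs(C[...,0]-.54)<.15)&(C[...,1]>-.06)&(C[...,1]<.14)
g=p.astype(int).sum(-1)
reg=np.zeros_like(m);reg[178:215,212:268]=1
for n in('top',):
    mm=(reg>0)&(g>250); nn,l,st,c=cv2.connectedComponentsWithStats(mm.astype(np.uint8))
    for k in range(1,nn):
        if st[k,4]>8: print(st[k],c[k],onplane(i,c[k,0],c[k,1],.013))
save(p,'d_top.png',(205,165,275,225),8)
i,p,d=snap('wrist','2'); save(p,'d_w.png',(40,160,300,300),3)
E
```

```text
t: 5.2
tool_pos: [0.5111, 0.2449, 0.3032]
orientation: [0.098, 3.129, 0.011]
force: [0.4, -1.2, -0.2]
opening: 0.0613
t 5.2 now [0.5111 0.2449 0.3032] op 0.0613 F [ 0.4 -1.2 -0.2]
shift now-axes [  2.7  -0.8 150.2] final-axes [  1.1   0.2 150.2] twist [0.0071 0.0103 0.0035]
[212 178  28   6  88] [221.26136364 179.52272727] [0.59907645 0.08280511 0.013     ]
[264 178   4  18  42] [266.0952381  184.26190476] [ 0.58356616 -0.0535956   0.013     ]
[225 190  30  17 148] [237.10135135 198.80405405] [0.53985533 0.03469417 0.013     ]
[236 208  32   7 120] [256.13333333 212.14166667] [ 0.49904914 -0.0227312   0.013     ]
```

View pics/d_w.png

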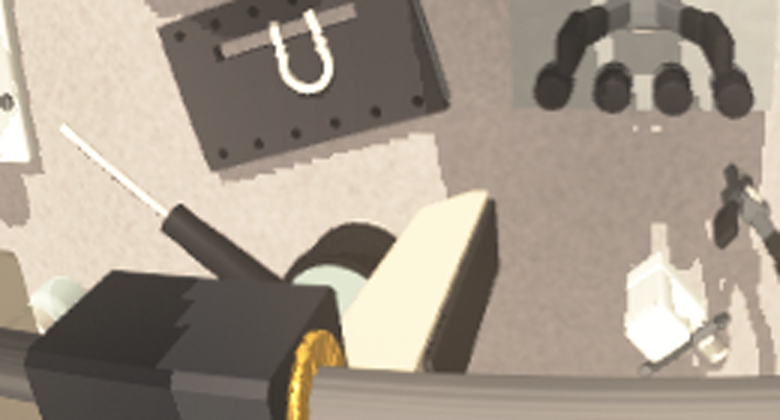

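Run:
```python
from h import *
i,p,d=load('wrist','2'); C=bydepth(i,d,True)
m=(C[...,2]>.1)&(C[...,2]<.36)&(C[...,0]>.45)&(C[...,0]<.6)&(C[...,1]>.15)&(C[...,1]<.33)
n,l,st,c=cv2.connectedComponentsWithStats(m.astype(np.uint8))
for k in range(1,n):
    if st[k,4]>12:
        q=C[l==k]; print(st[k],q.mean(0).round(4),q.min(0).round(4),q.max(0).round(4))
i,p,d=snap('side','2');save(p,'e_side.png',(150,20,350,170),4)
```

```text
[ 218  155   73   45 1185] [0.5188 0.2454 0.1386] [0.4998 0.1924 0.1   ] [0.5606 0.2914 0.1923]
[237 183  13  15 155] [0.5462 0.2279 0.1146] [0.5393 0.2188 0.1002] [0.556  0.2357 0.119 ]
[257 183  14  16 166] [0.5481 0.2553 0.1169] [0.5414 0.2465 0.1003] [0.5585 0.2641 0.1216]
[175 224  31  38 432] [0.5016 0.2099 0.3512] [0.4978 0.1996 0.3399] [0.5159 0.2144 0.3599]
[304 224  32  38 432] [0.5063 0.2792 0.3517] [0.5022 0.2743 0.3405] [0.52 0.29 0.36]
```

View pics/e_side.png

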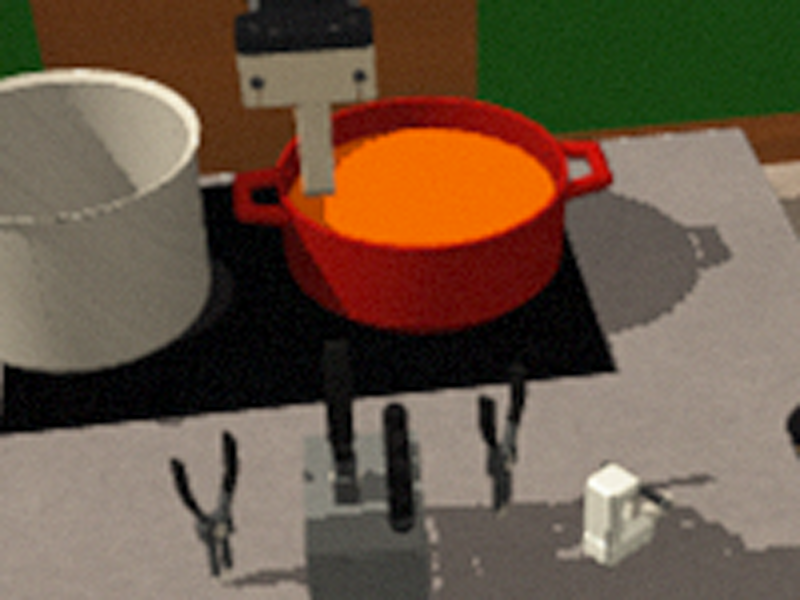

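The side view shows the pliers still in the rack, with the gripper empty above at (318,150). They slipped out because the handles were barely squeezed. I'll go back down and close with a force just under the handle preload to find the real contact width.

```bash
python3 -m pendant '[{"translation":[0,0,10],"twist":[0.007,0.01,0.003],"grip":1},{"translation":[0,0,15],"twist":[0,0,0],"grip":1},{"translation":[0,0,25],"twist":[0,0,0],"grip":1},{"translation":[0,0,25],"twist":[0,0,0],"grip":1},{"translation":[0,0,25],"twist":[0,0,0],"grip":1},{"translation":[0,0,20],"twist":[0,0,0],"grip":1},{"translation":[0,0,12],"twist":[0,0,0],"grip":1},{"translation":[0,0,5],"twist":[0,0,0],"grip":1},{"translation":[0,0,0],"twist":[0,0,0],"grip":1},{"translation":[0,0,0],"twist":[0,0,0],"grip":1}]' 8
python3 -c "
from h import *
plan([.510,.2452,.153],[.0665,1])"
```

```text
t: 6.3
tool_pos: [0.5031, 0.242, 0.1437]
orientation: [-0.103, -3.12, 0.013]
force: [1.1, -0.2, 0.3]
opening: 0.0929
t 6.3 now [0.5031 0.242  0.1437] op 0.0929 F [ 1.1 -0.2  0.3]
shift now-axes [-6.5  3.6 -9.5] final-axes [-6.7  3.7 -9.3] twist [-0.0091 -0.0191  0.0003]
```

```bash
python3 -m pendant '[{"translation":[-6.5,3.6,-7],"twist":[-0.009,-0.019,0],"grip":1},{"translation":[0,0,0],"twist":[0,0,0],"grip":1},{"translation":[0,0,0],"twist":[0,0,0],"grip":0.5},{"translation":[0,0,0],"twist":[0,0,0],"grip":0.2},{"translation":[0,0,0],"twist":[0,0,0],"grip":0.2},{"translation":[0,0,0],"twist":[0,0,0],"grip":0.2},{"translation":[0,0,0],"twist":[0,0,0],"grip":0.2},{"translation":[0,0,0],"twist":[0,0,0],"grip":0.2},{"translation":[0,0,0],"twist":[0,0,0],"grip":0.2},{"translation":[0,0,0],"twist":[0,0,0],"grip":0.2}]' 8
python3 -c "
from h import *
plan([.510,.2452,.152],[.0665,1])"
```

```text
t: 7.3
tool_pos: [0.5132, 0.2465, 0.1558]
orientation: [0.104, 3.131, 0.006]
force: [0.6, 0.6, 0.4]
opening: 0.0561
t 7.3 now [0.5132 0.2465 0.1558] op 0.0561 F [0.6 0.6 0.4]
shift now-axes [ 3.2 -1.5  3.7] final-axes [ 3.1 -1.5  3.8] twist [0.0038 0.0083 0.0003]
```

```bash
python3 -m pendant '[{"translation":[0,0,0],"twist":[0,0,0],"grip":0.1},{"translation":[0,0,0],"twist":[0,0,0],"grip":0.1},{"translation":[0,0,0],"twist":[0,0,0],"grip":0},{"translation":[0,0,0],"twist":[0,0,0],"grip":0},{"translation":[0,0,0],"twist":[0,0,0],"grip":0},{"translation":[0,0,0],"twist":[0,0,0],"grip":0},{"translation":[0,0,0],"twist":[0,0,0],"grip":0},{"translation":[0,0,0],"twist":[0,0,0],"grip":0},{"translation":[0,0,0],"twist":[0,0,0],"grip":0},{"translation":[0,0,0],"twist":[0,0,0],"grip":0}]' 8
python3 - <<'E'
from h import *
plan([.510,.2452,.152],[.0665,1])
i,p,d=snap('wrist','3'); save(p,'f_w.png',(130,180,380,330),3)
C=bydepth(i,d,True)
for z0,z1 in((.184,.2),(.165,.184),(.14,.165)):
    m=(C[...,2]>z0)&(C[...,2]<z1)&(C[...,0]>.46)&(C[...,0]<.6)&(C[...,1]>.15)&(C[...,1]<.33)
    n,l,st,c=cv2.connectedComponentsWithStats(m.astype(np.uint8))
    for k in range(1,n):
        if st[k,4]>12:
            q=C[l==k]; print(z0,st[k],q.mean(0).round(4),q.min(0).round(4),q.max(0).round(4))
E
```

```text
t: 8.3
tool_pos: [0.5131, 0.2464, 0.1556]
orientation: [0.104, 3.132, 0.005]
force: [-0.4, 0.3, -0.2]
opening: 0.0469
t 8.3 now [0.5131 0.2464 0.1556] op 0.0469 F [-0.4  0.3 -0.2]
shift now-axes [ 3.1 -1.5  3.6] final-axes [ 3.  -1.4  3.6] twist [0.0036 0.008  0.0003]
0.184 [198 217  20  35 183] [0.5034 0.219  0.1931] [0.5001 0.2125 0.1841] [0.5177 0.2236 0.2   ]
0.184 [292 218  20  34 177] [0.5078 0.2727 0.1926] [0.5042 0.2689 0.184 ] [0.5211 0.2798 0.1999]
0.165 [204 207  17  23 181] [0.5036 0.2194 0.1743] [0.5001 0.2142 0.1651] [0.5149 0.2219 0.1835]
0.165 [287 208  16  30 205] [0.5087 0.2712 0.1751] [0.5045 0.2682 0.1654] [0.5187 0.2769 0.184 ]
0.14 [210 199  20  26 240] [0.5064 0.2221 0.1513] [0.5002 0.2153 0.1401] [0.5156 0.2265 0.1647]
0.14 [276 199  21  28 256] [0.51   0.268  0.1512] [0.5045 0.2627 0.14  ] [0.5195 0.2756 0.1649]
```

View pics/f_w.png

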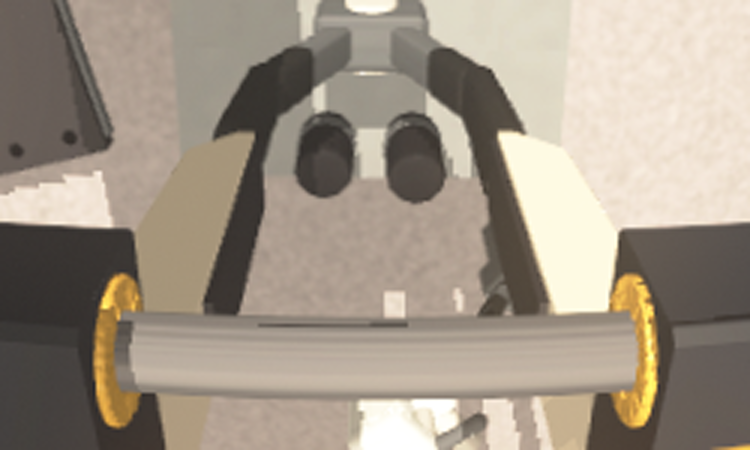

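Run:
```python
from h import *
snap('side','3'); snap('top','3')
for tag,tz in(('0',.180),('2',.3032),('3',.1556)):
    i,p,d=load('side',tag); C=bydepth(i,d)
    x,y=(.22,.558) if tag=='0' else (.512,.2455)
    m=(abs(C[...,0]-x)<.05)&(abs(C[...,1]-y)<.09)&(C[...,2]>tz-.01)&(C[...,2]<tz+.1)&(p.min(-1)>70)
    q=C[m]
    print(tag,len(q))
    for z in np.arange(tz-.01,tz+.1,.01):
        w=q[(q[:,2]>=z)&(q[:,2]<z+.01)]
        if len(w)>2: print(round(z-tz,3),len(w),w[:,0].min().round(4),w[:,0].max().round(4),w[:,1].min().round(4),w[:,1].max().round(4))
i,p,d=load('wrist','2'); C=bydepth(i,d,True)
m=(C[...,2]>.29)&(C[...,2]<.46)&(abs(C[...,1]-.245)<.1)
for z in np.arange(.29,.42,.01):
    w=C[m&(C[...,2]>z)&(C[...,2]<z+.01)]
    if len(w)>2: print('w',z.round(3),len(w),w[:,0].min().round(4),w[:,0].max().round(4),np.percentile(w[:,1],[0,50,100]).round(4))
```

```text
0 199
0.03 4 0.1963 0.2465 0.511 0.6099
0.04 23 0.1901 0.2484 0.4995 0.613
0.05 29 0.19 0.2495 0.4976 0.6096
0.06 31 0.1899 0.2494 0.4963 0.6162
0.07 32 0.1882 0.2494 0.494 0.6139
0.08 36 0.1879 0.2488 0.4941 0.6086
0.09 44 0.1877 0.2504 0.4945 0.6167
2 175
0.04 18 0.5007 0.5149 0.1971 0.2047
0.05 27 0.4991 0.5152 0.1976 0.2034
0.06 35 0.4994 0.5162 0.1951 0.2035
0.07 29 0.4986 0.5173 0.1972 0.2105
0.08 31 0.4988 0.5149 0.1944 0.2021
0.09 33 0.4995 0.5157 0.1921 0.2003
3 103
0.0 3 0.5008 0.5015 0.2158 0.2212
0.04 12 0.5031 0.5187 0.2082 0.2124
0.05 23 0.5035 0.5193 0.2058 0.2114
0.06 17 0.504 0.5172 0.2059 0.2106
0.07 24 0.5018 0.5178 0.2016 0.2099
0.08 21 0.5007 0.5182 0.2041 0.2088
w 0.34 338 0.4979 0.52 [0.2004 0.2141 0.289 ]
w 0.35 526 0.4978 0.5194 [0.1996 0.2745 0.29  ]
w 0.36 628 0.497 0.5199 [0.1991 0.2145 0.2904]
w 0.37 780 0.4971 0.5197 [0.1983 0.2142 0.2907]
w 0.38 895 0.4968 0.5184 [0.1976 0.2142 0.2915]
w 0.39 869 0.4966 0.5125 [0.1978 0.2746 0.2915]
w 0.4 469 0.4969 0.5211 [0.2013 0.2754 0.2877]
w 0.41 335 0.5009 0.5211 [0.2108 0.2121 0.2766]
```

The wrist and side depth agree that the real fingertips are about 37 mm above the reported TCP, at every opening. That's why the fingers only closed above the handles. From now on I'll take real tip z = reported z + 37 mm.

```bash
python3 -m pendant '[{"translation":[0,0,-8],"twist":[0.0035,0.008,0],"grip":1},{"translation":[0,0,0],"twist":[0,0,0],"grip":1},{"translation":[0,0,0],"twist":[0,0,0],"grip":1},{"translation":[0,0,0],"twist":[0,0,0],"grip":1},{"translation":[1,-1.4,10],"twist":[0,0,0],"grip":1},{"translation":[0,0,15],"twist":[0,0,0],"grip":1},{"translation":[0,0,12],"twist":[0,0,0],"grip":1},{"translation":[0,0,5],"twist":[0,0,0],"grip":1},{"translation":[0,0,0],"twist":[0,0,0],"grip":1},{"translation":[0,0,0],"twist":[0,0,0],"grip":1}]' 8
python3 -c "
from h import *
plan([.512,.2452,.116],[.0665,1])"
```

```text
t: 9.45
tool_pos: [0.5104, 0.2444, 0.1164]
orientation: [-0.104, -3.136, 0.002]
force: [0.4, 0.4, -0.1]
opening: 0.0926
t 9.45 now [0.5104 0.2444 0.1164] op 0.0926 F [ 0.4  0.4 -0.1]
shift now-axes [-1.5  0.9  0.4] final-axes [-1.5  0.9  0.4] twist [-0.0015 -0.0038  0.0002]
```

Position is good. Now close with 8 N, which is below the handles' preload, to check the stop width.

```bash
python3 -m pendant '[{"translation":[-1.3,0.8,0.3],"twist":[0,-0.004,0],"grip":0.6},{"translation":[0,0,0],"twist":[0,0,0],"grip":0.3},{"translation":[0,0,0],"twist":[0,0,0],"grip":0.2},{"translation":[0,0,0],"twist":[0,0,0],"grip":0.2},{"translation":[0,0,0],"twist":[0,0,0],"grip":0.2},{"translation":[0,0,0],"twist":[0,0,0],"grip":0.2},{"translation":[0,0,0],"twist":[0,0,0],"grip":0.2},{"translation":[0,0,0],"twist":[0,0,0],"grip":0.2},{"translation":[0,0,0],"twist":[0,0,0],"grip":0.2},{"translation":[0,0,0],"twist":[0,0,0],"grip":0.2}]' 8
python3 -c "
from h import *
plan([.512,.2452,.116],[.0665,1])"
```

```text
t: 10.45
tool_pos: [0.5128, 0.2456, 0.1176]
orientation: [0.104, 3.137, -0.001]
force: [1.1, -0.7, -1.7]
opening: 0.066
t 10.45 now [0.5128 0.2456 0.1176] op 0.066 F [ 1.1 -0.7 -1.7]
shift now-axes [ 0.8 -0.4  1.6] final-axes [ 0.8 -0.4  1.6] twist [-0.0006  0.0027  0.0003]
```

```bash
python3 -m pendant '[{"translation":[0,0,0],"twist":[0,0,0],"grip":0.34},{"translation":[0,0,0],"twist":[0,0,0],"grip":0.34},{"translation":[0,0,-4],"twist":[0,0,0],"grip":0.34},{"translation":[0,0,-12],"twist":[0,0,0],"grip":0.34},{"translation":[0,0,-20],"twist":[0,0,0],"grip":0.34},{"translation":[0,0,-20],"twist":[0,0,0],"grip":0.34},{"translation":[0,0,-20],"twist":[0,0,0],"grip":0.34},{"translation":[0,0,-20],"twist":[0,0,0],"grip":0.34},{"translation":[0,0,-15],"twist":[0,0,0],"grip":0.34},{"translation":[0,0,-5],"twist":[0,0,0],"grip":0.34}]' 40
python3 - <<'E'
from h import *
plan([.512,.2452,.116],[.0665,1])
i,p,d=snap('side','4');C=bydepth(i,d)
for z in np.arange(.05,.4,.02):
    m=(abs(C[...,0]-.512)<.016)&(abs(C[...,1]-.245)<.045)&(C[...,2]>z)&(C[...,2]<z+.02)
    if m.sum()>3: w=C[m]; print(z.round(2),len(w),w[:,:2].min(0).round(3),w[:,:2].max(0).round(3),p[m].mean(0).round())
i,p,d=load('wrist','2');C=bydepth(i,d,True)
m=(abs(C[...,2]-.012)<.01)&(C[...,0]>.45)&(C[...,0]<.65)&(C[...,1]>-.04)&(C[...,1]<.12)&(p.min(-1)>190)
n,l,st,c=cv2.connectedComponentsWithStats(m.astype(np.uint8))
for k in range(1,n):
    if st[k,4]>8: q=C[l==k]; print(st[k],q.mean(0).round(4),q.min(0).round(4),q.max(0).round(4),cv2.minAreaRect((q[:,:2]*1000).astype(np.float32)))
E
```

```text
t: 11.45
tool_pos: [0.5112, 0.2454, 0.241]
orientation: [0.104, 3.139, -0.002]
force: [-0.8, -0.2, -1.5]
opening: 0.0629
t 11.45 now [0.5112 0.2454 0.241 ] op 0.0629 F [-0.8 -0.2 -1.5]
shift now-axes [ -0.7  -0.  125. ] final-axes [ -0.8  -0.2 125. ] twist [-0.0011  0.0006  0.0004]
0.07 203 [0.496 0.2  ] [0.528 0.29 ] [115. 113. 104.]
0.15 12 [0.506 0.232] [0.514 0.24 ] [84. 80. 73.]
0.17 26 [0.506 0.231] [0.516 0.251] [46. 46. 44.]
0.19 23 [0.503 0.228] [0.516 0.238] [44. 44. 43.]
0.21 64 [0.5   0.226] [0.521 0.258] [60. 58. 54.]
0.23 29 [0.501 0.225] [0.518 0.254] [46. 45. 43.]
0.25 28 [0.503 0.215] [0.516 0.227] [20. 16. 16.]
0.27 17 [0.5 0.2] [0.516 0.218] [94. 82. 65.]
0.29 29 [0.5 0.2] [0.517 0.203] [133. 119.  94.]
0.31 10 [0.499 0.2  ] [0.517 0.203] [144. 118.  93.]
0.39 70 [0.496 0.2  ] [0.528 0.209] [90. 81. 66.]
[130 163  21  28 159] [0.5422 0.04   0.0147] [0.5145 0.0208 0.0096] [0.5637 0.0577 0.0173] ((540.6575927734375, 38.08124542236328), (46.82589340209961, 36.16264343261719), 11.674019813537598)
```

```bash
python3 -m pendant '[{"translation":[0,-15,0],"twist":[0,0,0],"grip":0.34},{"translation":[0,-25,0],"twist":[0,0,-0.05],"grip":0.34},{"translation":[0,-30,0],"twist":[0,0,-0.05],"grip":0.34},{"translation":[0,-30,0],"twist":[0,0,-0.05],"grip":0.34},{"translation":[0,-30,0],"twist":[0,0,-0.05],"grip":0.34},{"translation":[0,-25,0],"twist":[0,0,-0.04],"grip":0.34},{"translation":[0,-10,15],"twist":[0,0,0],"grip":0.34},{"translation":[0,0,15],"twist":[0,0,0],"grip":0.34},{"translation":[0,0,5],"twist":[0,0,0],"grip":0.34},{"translation":[0,0,0],"twist":[0,0,0],"grip":0.34}]' 40
python3 -c "
from h import *
plan([.528,.0355,.160],[-.202,.979])"
```

```text
t: 12.5
tool_pos: [0.5098, 0.0704, 0.1925]
orientation: [0.284, -3.113, 0.004]
force: [-0.1, 0.5, -1.7]
opening: 0.0626
t 12.5 now [0.5098 0.0704 0.1925] op 0.0626 F [-0.1  0.5 -1.7]
shift now-axes [-12.1 -37.6  32.3] final-axes [-10.7 -37.8  32.5] twist [-0.0009 -0.0161 -0.0216]
```

```bash
python3 -m pendant '[{"translation":[-5,-18,10],"twist":[0,-0.016,-0.021],"grip":0.34},{"translation":[-6,-20,10],"twist":[0,0,0],"grip":0.34},{"translation":[0,0,10],"twist":[0,0,0],"grip":0.34},{"translation":[0,0,0],"twist":[0,0,0],"grip":0.34},{"translation":[0,0,0],"twist":[0,0,0],"grip":0.34},{"translation":[0,0,0],"twist":[0,0,0],"grip":0.34},{"translation":[0,0,0],"twist":[0,0,0],"grip":0.34},{"translation":[0,0,0],"twist":[0,0,0],"grip":0.34},{"translation":[0,0,0],"twist":[0,0,0],"grip":0.34},{"translation":[0,0,0],"twist":[0,0,0],"grip":0.34}]' 40
python3 - <<'E'
from h import *
plan([.528,.0355,.160],[-.202,.979])
i,p,d=snap('wrist','5');C=bydepth(i,d,True); snap('side','5'); snap('top','5')
T=np.array(i['cam_to_world'])
def pix(P):
    f=192/np.tan(np.radians(i['vertical_fov'])/2); c=T[:3,:3].T@(np.array(P)-T[:3,3]); x,y,z=c[0],-c[1],-c[2]
    th=np.arctan2(np.hypot(x,y),z); r=np.hypot(x,y); return i['cx']+f*th*x/r, i['cy']+f*th*y/r
print('ring',pix([.547,.039,.013]),'tips',pix([.5254,.0349,.069]))
u,v=map(int,pix([.54,.037,.03])); save(p,'g_w.png',(max(u-75,0),max(v-75,0),u+75,min(v+75,384)),5)
E
```

```text
t: 13.5
tool_pos: [0.5276, 0.0426, 0.1627]
orientation: [-0.332, 3.123, 0.002]
force: [-1.2, 0.3, -1.1]
opening: 0.0629
t 13.5 now [0.5276 0.0426 0.1627] op 0.0629 F [-1.2  0.3 -1.1]
shift now-axes [ 1.1 -7.   2.7] final-axes [ 1.  -7.   2.7] twist [0.0014 0.0016 0.0083]
ring (np.float64(248.60236512790786), np.float64(186.1709720141406)) tips (np.float64(247.96309497355355), np.float64(180.08939439365724))
```

View pics/g_w.png

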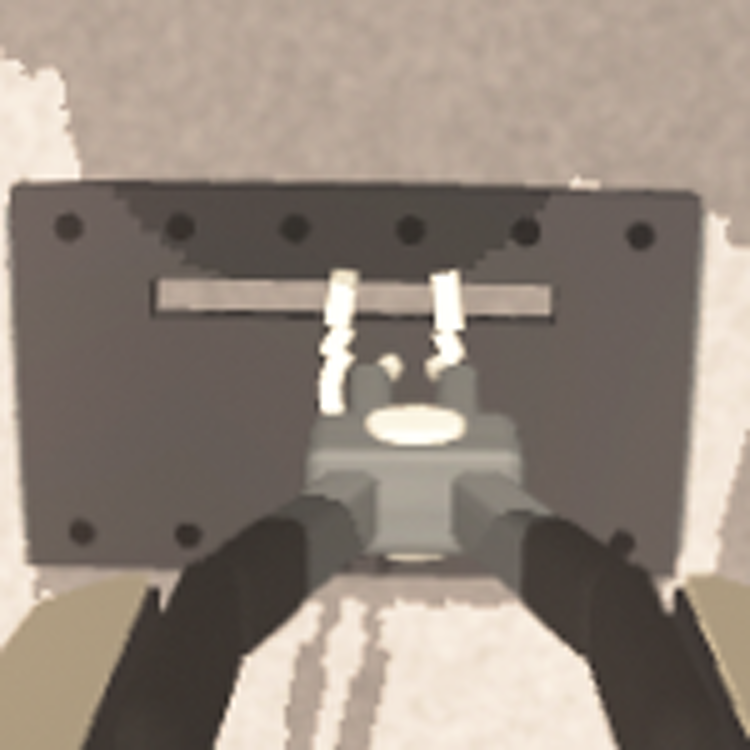

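Run:
```python
from h import *
i,p,d=load('wrist','5');C=bydepth(i,d,True)
a=C[178:186,247:264]
for (u,v) in((250.6,180.5),(260.3,181)):
    ui,vi=int(round(u)),int(round(v)); print('tip',C[vi-1:vi+2,ui-1:ui+2].reshape(-1,3).round(4)[[0,4,8]].tolist(),'planes',[onplane(i,u,v,z,True).round(4).tolist() for z in(.066,.069,.072)])
m=(p.min(-1)>185)&(abs(C[...,2]-.013)<.008)&(C[...,0]>.48)&(C[...,0]<.58)&(C[...,1]>.0)&(C[...,1]<.08)
n,l,st,c=cv2.connectedComponentsWithStats(m.astype(np.uint8))
for k in range(1,n):
    if st[k,4]>8:
        v,u=np.where(l==k); q=onplane(i,u,v,.015,True); print(st[k],q.mean(0).round(4),q.min(0).round(4),q.max(0).round(4))
        for r in range(v.min(),v.max()+1,3): w=q[v==r]; print(r,u[v==r].min(),u[v==r].max(),w.mean(0).round(4))
# slot
for (u,v) in((153,298),(553,302)): print('slot end',onplane(i,173+u/5,108+v/5,.011,True).round(4))
```

```text
tip [[0.5384, 0.0389, 0.0103], [0.5391, 0.0404, 0.0113], [0.5398, 0.0418, 0.0124]] planes [[0.526, 0.0378, 0.066], [0.5253, 0.0376, 0.069], [0.5245, 0.0375, 0.072]]
tip [[0.5227, 0.046, 0.0698], [0.5225, 0.0469, 0.074], [0.52, 0.0471, 0.0872]] planes [[0.5244, 0.0478, 0.066], [0.5237, 0.0475, 0.069], [0.523, 0.0473, 0.072]]
[236 163   7  29 125] [0.5376 0.0248 0.015 ] [0.5203 0.0208 0.015 ] [0.5555 0.0296 0.015 ]
163 240 240 [0.5203 0.0229 0.015 ]
166 238 241 [0.524 0.023 0.015]
169 237 241 [0.5278 0.0232 0.015 ]
172 237 241 [0.5314 0.0239 0.015 ]
175 238 241 [0.535  0.0252 0.015 ]
178 236 240 [0.539  0.0242 0.015 ]
181 237 241 [0.5425 0.0261 0.015 ]
184 236 240 [0.5465 0.0257 0.015 ]
187 236 239 [0.5503 0.0258 0.015 ]
190 236 240 [0.554  0.0271 0.015 ]
[258 163   7  19  81] [0.5256 0.0499 0.015 ] [0.5148 0.0443 0.015 ] [0.5366 0.0554 0.015 ]
163 262 262 [0.5148 0.0488 0.015 ]
166 258 262 [0.5189 0.0472 0.015 ]
169 259 263 [0.5223 0.0492 0.015 ]
172 259 263 [0.5259 0.05   0.015 ]
175 260 262 [0.5295 0.0508 0.015 ]
178 260 263 [0.5331 0.0522 0.015 ]
181 262 262 [0.5366 0.0536 0.015 ]
slot end [ 0.5358 -0.02    0.011 ]
slot end [0.5165 0.0763 0.011 ]
```

Run:
```python
from h import *
i,p,d=load('wrist','5');C=bydepth(i,d,True)
m=(C[...,2]>.055)&(C[...,2]<.082)&(abs(C[...,0]-.53)<.04)&(abs(C[...,1]-.04)<.04)
for v in range(174,190):
    u=np.where(m[v])[0]
    if len(u): print(v,[(int(k),p[v,k].sum().item(),*(C[v,k]*1e3).round(1).tolist()) for k in u])
for s in('side','top'):
    i,p,d=load(s,'5');C=bydepth(i,d)
    m=(C[...,2]>.05)&(C[...,2]<.115)&(abs(C[...,0]-.525)<.02)&(abs(C[...,1]-.042)<.025)
    for z in np.arange(.05,.115,.006):
        w=C[m&(C[...,2]>z)&(C[...,2]<z+.006)]
        if len(w): print(s,z.round(3),len(w),w.mean(0).round(4),w.min(0).round(4),w.max(0).round(4))
```

```text
180 [(248, 469, 525.4, 34.9, 68.4), (249, 628, 524.9, 35.9, 69.6), (250, 668, 525.1, 37.0, 68.0), (258, 489, 523.0, 45.0, 69.4), (259, 685, 522.7, 46.0, 69.8)]
181 [(247, 417, 525.9, 34.1, 71.4), (248, 659, 525.0, 35.0, 74.1), (249, 720, 524.9, 36.0, 73.7), (250, 720, 525.2, 37.0, 71.9), (251, 623, 525.6, 38.2, 69.2), (257, 552, 524.7, 44.3, 67.7), (258, 697, 523.4, 45.0, 72.1), (259, 719, 522.8, 45.9, 73.5), (260, 721, 522.5, 46.9, 74.0), (261, 731, 523.4, 48.2, 69.7)]
182 [(249, 605, 525.5, 36.1, 75.4), (250, 688, 525.6, 37.2, 74.3), (251, 666, 526.2, 38.3, 71.3), (257, 537, 525.0, 44.3, 70.9), (258, 675, 524.3, 45.2, 72.8), (259, 662, 523.2, 46.0, 76.1)]
183 [(250, 637, 526.1, 37.3, 76.3), (251, 560, 527.2, 38.5, 71.3), (257, 464, 525.9, 44.5, 71.4), (258, 612, 524.5, 45.2, 76.0)]
184 [(250, 528, 526.8, 37.5, 77.4), (258, 492, 525.1, 45.3, 77.4)]
185 [(250, 357, 528.6, 37.8, 74.4), (258, 342, 526.2, 45.6, 77.1)]
side 0.062 2 [0.5256 0.0429 0.0668] [0.5248 0.0386 0.0662] [0.5264 0.0471 0.0674]
side 0.068 1 [0.5288 0.0377 0.068 ] [0.5288 0.0377 0.068 ] [0.5288 0.0377 0.068 ]
side 0.074 4 [0.5267 0.0384 0.0772] [0.523  0.034  0.0753] [0.5288 0.05   0.0796]
side 0.08 4 [0.5241 0.041  0.0851] [0.5209 0.0319 0.0845] [0.5287 0.0517 0.0856]
side 0.086 8 [0.5264 0.0357 0.0881] [0.521  0.0281 0.0866] [0.5314 0.051  0.0892]
side 0.092 12 [0.5267 0.0354 0.0952] [0.521  0.0286 0.0933] [0.5317 0.0488 0.0973]
side 0.098 9 [0.5261 0.0359 0.1023] [0.521  0.0283 0.1006] [0.5319 0.0469 0.1039]
side 0.104 9 [0.5265 0.0349 0.1073] [0.5211 0.0302 0.1049] [0.5322 0.046  0.1092]
side 0.11 6 [0.5273 0.0336 0.1133] [0.5214 0.0295 0.1122] [0.5323 0.0461 0.1148]
```

```bash
python3 -c "
from h import *
plan([.5268,.0375,.120],[-.202,.979])"
```

```text
t 13.65 now [0.5275 0.0425 0.1626] op 0.0624 F [ 0.3 -0.1 -1.9]
shift now-axes [ 1.8 -4.8 42.6] final-axes [ 1.7 -4.7 42.6] twist [0.0014 0.0013 0.008 ]
```

```bash
python3 -m pendant '[{"translation":[1.7,-4.7,8],"twist":[0.001,0.001,0.008],"grip":0.34},{"translation":[0,0,12],"twist":[0,0,0],"grip":0.34},{"translation":[0,0,12],"twist":[0,0,0],"grip":0.34},{"translation":[0,0,3],"twist":[0,0,0],"grip":0.34},{"translation":[0,0,0],"twist":[0,0,0],"grip":0.34},{"translation":[0,0,0],"twist":[0,0,0],"grip":0.34},{"translation":[0,0,0],"twist":[0,0,0],"grip":0.34},{"translation":[0,0,0],"twist":[0,0,0],"grip":0.34},{"translation":[0,0,0],"twist":[0,0,0],"grip":0.34},{"translation":[0,0,0],"twist":[0,0,0],"grip":0.34}]' 40
python3 - <<'E'
from h import *
plan([.5268,.0375,.1036],[-.202,.979])
i,p,d=snap('wrist','6');C=bydepth(i,d,True); save(p,'h_w.png',(190,130,320,230),6)
m=(abs(C[...,0]-.53)<.05)&(abs(C[...,1]-.037)<.03)
for v in range(160,192,2):
    u=np.where(m[v]&(p[v].min(-1)>150))[0]
    if len(u): print(v,[(int(k),*(C[v,k]*1e3).round(1).tolist()) for k in u])
E
```

```text
t: 14.65
tool_pos: [0.5263, 0.0369, 0.1237]
orientation: [0.317, -3.125, -0.001]
force: [-0.3, -0.7, -2.4]
opening: 0.0627
t 14.65 now [0.5263 0.0369 0.1237] op 0.0627 F [-0.3 -0.7 -2.4]
shift now-axes [-0.6  0.5 20.1] final-axes [-0.6  0.5 20.1] twist [ 0.0006 -0.0009 -0.0011]
174 [(242, 522.3, 21.8, 14.8), (243, 521.8, 22.9, 16.1), (244, 521.4, 23.9, 16.6), (245, 521.6, 25.0, 14.9), (246, 521.5, 26.1, 14.5), (264, 517.5, 45.1, 15.2), (265, 517.0, 46.0, 16.3), (266, 516.9, 47.1, 16.0), (267, 517.3, 48.4, 13.1), (268, 516.8, 49.4, 14.5), (269, 517.4, 50.8, 10.6)]
176 [(232, 530.0, 11.2, 1.2), (233, 530.3, 12.3, -0.8), (234, 529.8, 13.4, 0.2), (235, 529.4, 14.6, 0.8), (236, 529.3, 15.7, 0.4), (237, 528.9, 16.8, 1.0), (238, 528.7, 17.9, 0.9), (239, 528.4, 19.0, 1.2), (241, 524.6, 21.2, 15.0), (242, 524.3, 22.3, 15.7), (243, 523.6, 23.3, 17.4), (244, 523.6, 24.4, 16.5), (245, 523.7, 25.4, 15.2), (246, 527.2, 26.8, -0.3), (248, 526.7, 29.0, 0.1), (252, 526.0, 33.5, -1.0), (253, 525.6, 34.6, -0.3), (254, 525.5, 35.7, -0.9), (255, 525.4, 36.8, -1.4), (256, 524.7, 37.8, 0.7), (257, 524.5, 3
[... 2316 characters left out ...]
.2, 10.9)]
186 [(241, 535.5, 23.3, 15.4), (242, 522.5, 23.8, 61.7), (267, 529.7, 51.0, 16.2)]
188 [(239, 538.9, 21.6, 13.0), (240, 538.2, 22.7, 14.6), (241, 538.1, 23.7, 14.1), (267, 519.7, 46.9, 62.1), (268, 532.0, 52.6, 14.8), (269, 532.6, 54.0, 11.9)]
190 [(239, 540.2, 22.0, 16.0), (240, 540.3, 23.1, 15.1), (241, 524.2, 23.6, 69.5), (249, 521.6, 30.5, 73.6), (250, 539.0, 33.9, 11.9), (251, 514.7, 31.2, 96.7), (252, 515.2, 32.1, 94.4), (253, 514.8, 32.9, 95.2), (254, 514.7, 33.7, 94.9), (255, 514.1, 34.4, 96.3), (256, 514.1, 35.2, 96.1), (257, 514.1, 36.0, 95.2), (258, 537.6, 42.7, 10.8), (259, 520.3, 39.3, 71.8), (268, 534.2, 53.1, 15.1), (269, 534.3, 54.3, 13.7), (270, 535.2, 55.8, 9.7)]
```

View pics/h_w.png

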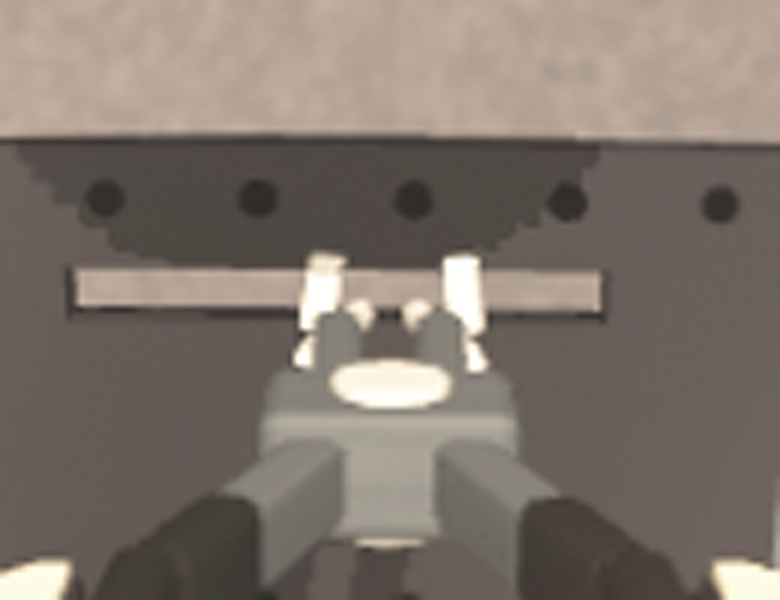

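The tips, at crop (358,317) and (417,317), are centred between the lugs at (322,290) and (465,290), over the slot. Now descend.

```bash
python3 -m pendant '[{"translation":[-0.3,0.5,4],"twist":[0,0,0],"grip":0.34},{"translation":[0,0,5],"twist":[0,0,0],"grip":0.34},{"translation":[0,0,5],"twist":[0,0,0],"grip":0.34},{"translation":[0,0,2.5],"twist":[0,0,0],"grip":0.34},{"translation":[0,0,0],"twist":[0,0,0],"grip":0.34},{"translation":[0,0,0],"twist":[0,0,0],"grip":0.34},{"translation":[0,0,0],"twist":[0,0,0],"grip":0.34},{"translation":[0,0,0],"twist":[0,0,0],"grip":0.34},{"translation":[0,0,0],"twist":[0,0,0],"grip":0.34},{"translation":[0,0,0],"twist":[0,0,0],"grip":0.34}]' 40
python3 - <<'E'
from h import *
plan([.5268,.0375,.1036],[-.202,.979])
E
```

```text
t: 15.7
tool_pos: [0.5266, 0.0375, 0.1058]
orientation: [0.317, -3.125, -0.001]
force: [-0.4, -1.0, -2.1]
opening: 0.0623
t 15.7 now [0.5266 0.0375 0.1058] op 0.0623 F [-0.4 -1.  -2.1]
shift now-axes [-0.2 -0.1  2.2] final-axes [-0.2 -0.1  2.2] twist [ 0.0006 -0.0008 -0.0011]
```

```bash
python3 -m pendant '[{"translation":[0,0,2],"twist":[0,0,0],"grip":0.34},{"translation":[0,0,0],"twist":[0,0,0],"grip":0.3},{"translation":[0,0,0],"twist":[0,0,0],"grip":0.24},{"translation":[0,0,0],"twist":[0,0,0],"grip":0.18},{"translation":[0,0,0],"twist":[0,0,0],"grip":0.12},{"translation":[0,0,0],"twist":[0,0,0],"grip":0.06},{"translation":[0,0,0],"twist":[0,0,0],"grip":0},{"translation":[0,0,0],"twist":[0,0,0],"grip":-0.05},{"translation":[0,0,0],"twist":[0,0,0],"grip":-0.05},{"translation":[0,0,0],"twist":[0,0,0],"grip":-0.05}]' 40
python3 - <<'E'
from h import *
plan([.5268,.0375,.1036],[-.202,.979])
i,p,d=snap('wrist','7');C=bydepth(i,d,True)
m=(abs(C[...,0]-.53)<.03)&(abs(C[...,1]-.037)<.035)&(abs(C[...,2]-.014)<.008)
for v in range(162,192,2):
    u=np.where(m[v]&(p[v].min(-1)>150))[0]
    if len(u): print(v,[(int(k),*(C[v,k]*1e3).round(1).tolist()) for k in u])
E
```

```text
t: 16.7
tool_pos: [0.5276, 0.0372, 0.105]
orientation: [-0.317, 3.124, -0.0]
force: [0.6, -0.3, -0.7]
opening: 0.045
t 16.7 now [0.5276 0.0372 0.105 ] op 0.045 F [ 0.6 -0.3 -0.7]
shift now-axes [0.8 0.5 1.4] final-axes [0.8 0.5 1.4] twist [-0.0004  0.0015 -0.0012]
176 [(234, 523.1, 14.5, 14.8), (235, 522.6, 15.5, 15.8), (236, 522.9, 16.5, 13.9), (237, 522.5, 17.5, 14.8), (238, 522.2, 18.5, 15.0), (270, 515.9, 50.4, 14.1), (271, 515.5, 51.3, 15.1), (272, 515.6, 52.4, 13.9), (273, 515.2, 53.3, 14.5), (274, 514.9, 54.3, 15.0), (275, 515.4, 55.7, 11.8)]
178 [(233, 525.5, 13.8, 14.2), (234, 525.2, 14.8, 14.8), (235, 525.0, 15.8, 14.6), (236, 525.0, 16.8, 13.6), (237, 524.7, 17.8, 14.3), (238, 524.0, 18.9, 16.1), (270, 517.9, 50.8, 14.5), (271, 517.7, 51.8, 14.5), (272, 517.2, 52.6, 16.0), (273, 517.0, 53.7, 15.7), (274, 517.2, 54.9, 14.0), (275, 517.0, 55.9, 14.1)]
180 [(233, 527.3, 14.2, 15.4), (234, 527.1, 15.2, 15.4), (235, 527.0, 16.2, 14.8), (236, 526.7, 17.2, 15.2), (237, 526.7, 18.2, 14.4), (238, 526.4, 19.2, 14.9), (239, 526.5, 20.2, 13.5), (240, 525.8, 21.2, 15.6), (241, 525.6, 22.2, 15.4), (242, 526.1, 23.3, 13.0), (243, 526.5, 24.3, 10.7), (265, 521.9, 46.6, 10.5), (266, 520.9, 47.3, 14.0), (267, 520.3, 48.2, 15.5), (268, 520.8, 49.4, 12.8), (270, 519.8, 51.2, 15.3), (271, 519.8, 52.3, 14.2), (272, 519.5, 53.2, 14.6), (273, 519.2, 54.2, 15.3), (274, 519.3, 55.3, 13.9), (275, 518.9, 56.3, 14.4)]
182 [(233, 529.4, 14.6, 15.2), (234, 529.1, 15.6, 15.5), (273, 521.2, 54.6, 15.4), (274, 521.2, 55.7, 14.7)]
184 [(234, 531.2, 16.0, 15.6), (274, 523.1, 56.1, 15.2)]
186 [(234, 533.5, 16.4, 14.7), (274, 525.6, 56.8, 13.5), (275, 527.0, 58.5, 7.3)]
188 [(234, 535.7, 16.8, 14.4), (273, 527.6, 56.1, 14.7), (274, 527.1, 57.0, 15.7), (275, 528.0, 58.5, 11.6)]
```

```bash
python3 -m pendant '[{"translation":[0,0,0],"twist":[0,0,0],"grip":-0.08},{"translation":[0,0,0],"twist":[0,0,0],"grip":-0.11},{"translation":[0,0,0],"twist":[0,0,0],"grip":-0.14},{"translation":[0,0,0],"twist":[0,0,0],"grip":-0.17},{"translation":[0,0,0],"twist":[0,0,0],"grip":-0.185},{"translation":[0,0,0],"twist":[0,0,0],"grip":-0.185},{"translation":[0,0,0],"twist":[0,0,0],"grip":-0.185},{"translation":[0,0,0],"twist":[0,0,0],"grip":-0.185},{"translation":[0,0,0],"twist":[0,0,0],"grip":-0.185},{"translation":[0,0,0],"twist":[0,0,0],"grip":-0.185}]' 40
python3 - <<'E'
from h import *
plan([.5268,.0375,.1036],[-.202,.979])
i,p,d=snap('wrist','8');C=bydepth(i,d,True)
m=(abs(C[...,0]-.53)<.03)&(abs(C[...,1]-.037)<.045)&(abs(C[...,2]-.014)<.008)
for v in range(174,190,2):
    u=np.where(m[v]&(p[v].min(-1)>150))[0]
    if len(u): print(v,[(int(k),*(C[v,k]*1e3).round(1).tolist()) for k in u])
E
```

```text
t: 17.75
tool_pos: [0.5278, 0.0369, 0.1052]
orientation: [-0.317, 3.124, -0.001]
force: [-0.6, -0.0, 0.2]
opening: 0.0386
t 17.75 now [0.5278 0.0369 0.1052] op 0.0386 F [-0.6 -0.   0.2]
shift now-axes [0.9 0.8 1.6] final-axes [0.9 0.8 1.6] twist [-0.0011  0.0018 -0.0012]
176 [(230, 524.1, 10.1, 15.4), (231, 523.6, 11.1, 16.3), (232, 523.7, 12.1, 15.5), (233, 523.4, 13.1, 15.6), (234, 523.1, 14.1, 16.2), (273, 515.7, 53.0, 13.9), (274, 515.7, 54.1, 13.1), (275, 515.3, 55.0, 13.7), (276, 515.1, 56.0, 14.0), (277, 514.9, 57.0, 14.0)]
178 [(230, 526.3, 10.4, 14.7), (231, 526.0, 11.4, 15.2), (232, 525.6, 12.5, 15.9), (233, 525.5, 13.5, 15.7), (234, 525.6, 14.4, 14.4), (235, 525.3, 15.4, 14.6), (273, 517.6, 53.4, 14.4), (274, 517.2, 54.3, 15.4), (275, 516.8, 55.2, 16.4), (276, 517.0, 56.4, 14.3), (277, 516.6, 57.3, 15.5), (278, 516.3, 58.3, 15.6)]
180 [(230, 528.5, 10.8, 14.5), (231, 528.1, 11.8, 14.9), (232, 528.1, 12.8, 14.4), (233, 527.6, 13.8, 15.3), (239, 526.8, 19.8, 13.7), (268, 521.4, 49.1, 11.8), (269, 520.6, 49.9, 14.1), (270, 520.1, 50.8, 15.5), (271, 520.3, 52.0, 13.5), (272, 519.7, 52.8, 15.1), (273, 519.7, 53.9, 14.2), (274, 519.4, 54.9, 14.6), (275, 519.2, 55.9, 14.6), (276, 518.9, 56.8, 15.1), (277, 518.6, 57.7, 15.5)]
182 [(230, 530.4, 11.2, 15.1), (231, 530.0, 12.2, 15.6), (276, 520.9, 57.2, 15.4), (277, 520.7, 58.2, 15.3)]
184 [(231, 532.7, 12.5, 13.5), (276, 523.3, 57.9, 13.9), (277, 523.0, 58.8, 14.5)]
186 [(231, 534.2, 13.0, 15.5), (276, 525.2, 58.2, 14.6), (277, 526.7, 60.1, 8.1)]
188 [(231, 536.7, 13.3, 14.3), (232, 535.9, 14.4, 16.3), (249, 533.6, 31.6, 12.1), (258, 532.2, 40.8, 10.5), (276, 526.9, 58.5, 16.2), (277, 527.9, 60.1, 11.8)]
```

The ends are about 38 mm apart, inside the 36–42 mm target. Lift gently.

```bash
python3 -m pendant '[{"translation":[0,0,-2],"twist":[0,0,0],"grip":-0.185},{"translation":[0,0,-3],"twist":[0,0,0],"grip":-0.185},{"translation":[0,0,-5],"twist":[0,0,0],"grip":-0.185},{"translation":[0,0,-8],"twist":[0,0,0],"grip":-0.185},{"translation":[0,0,-8],"twist":[0,0,0],"grip":-0.185},{"translation":[0,0,-8],"twist":[0,0,0],"grip":-0.185},{"translation":[0,0,-8],"twist":[0,0,0],"grip":-0.185},{"translation":[0,0,-8],"twist":[0,0,0],"grip":-0.185},{"translation":[0,0,-4],"twist":[0,0,0],"grip":-0.185},{"translation":[0,0,0],"twist":[0,0,0],"grip":-0.185}]' 40
python3 - <<'E'
from h import *
plan([.5268,.0375,.1036],[-.202,.979])
i,p,d=snap('wrist','9');C=bydepth(i,d,True)
save(p,'i_w.png',(180,140,330,250),5)
m=(abs(C[...,0]-.53)<.05)&(abs(C[...,1]-.037)<.045)&(C[...,2]>.03)&(C[...,2]<.105)&(p.min(-1)>140)
n,l,st,c=cv2.connectedComponentsWithStats(m.astype(np.uint8))
for k in range(1,n):
    if st[k,4]>5: q=C[l==k]; print(st[k],q.mean(0).round(4),q.min(0).round(4),q.max(0).round(4))
E
```

```text
t: 18.8
tool_pos: [0.5276, 0.0375, 0.1645]
orientation: [-0.317, 3.123, 0.0]
force: [0.2, 0.0, -1.2]
opening: 0.039
t 18.8 now [0.5276 0.0375 0.1645] op 0.039 F [ 0.2  0.  -1.2]
shift now-axes [ 1.   0.2 60.9] final-axes [ 0.8  0.2 60.9] twist [-0.0001  0.0021 -0.0011]
[230 176  10  14  67] [0.5279 0.0147 0.0767] [0.5232 0.0108 0.0669] [0.5372 0.0206 0.093 ]
[269 177  10  14  54] [0.5203 0.0571 0.0739] [0.5158 0.0509 0.069 ] [0.5292 0.0605 0.0858]
[232 192   3   4   6] [0.5404 0.0172 0.0782] [0.5325 0.0164 0.0731] [0.5433 0.0182 0.0983]
```

View pics/i_w.png

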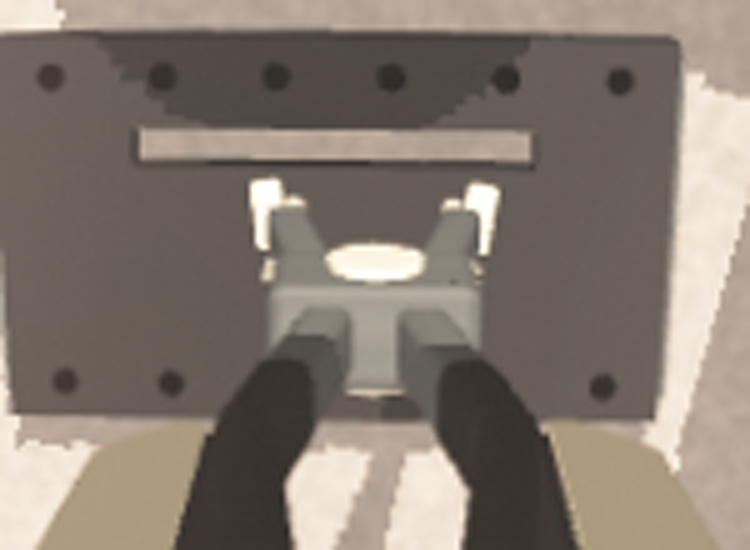

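The ring hangs spread on both tips, with the lugs at crop (267,210) and (483,215). Next I'll raise it and carry it towards the truck.

```bash
python3 -m pendant '[{"translation":[0,0,-12],"twist":[0,0,0],"grip":-0.185},{"translation":[2,-5,-18],"twist":[0,0,0],"grip":-0.185},{"translation":[7,-14,-15],"twist":[0,0,0],"grip":-0.185},{"translation":[10,-22,-4],"twist":[0,0,0],"grip":-0.185},{"translation":[11,-26,0],"twist":[0,0,0],"grip":-0.185},{"translation":[11,-26,0],"twist":[0,0,0],"grip":-0.185},{"translation":[11,-26,0],"twist":[0,0,0],"grip":-0.185},{"translation":[9,-20,0],"twist":[0,0,0],"grip":-0.185},{"translation":[4,-10,0],"twist":[0,0,0],"grip":-0.185},{"translation":[0,0,0],"twist":[0,0,0],"grip":-0.185}]' 40
python3 - <<'E'
from h import *
plan([.4875,-.2403,.2],[-.202,.979])
i,p,d=snap('wrist','10');C=bydepth(i,d,True)
s,ps,ds=snap('side','10');S=bydepth(s,ds)
it,pt,dt=snap('top','10');Tt=bydepth(it,dt)
for nm,A in(('w',C),('s',S),('t',Tt)):
    m=(A[...,2]>.074)&(A[...,2]<.083)&(abs(A[...,0]-.504)<.02)&(abs(A[...,1]+.238)<.02)
    q=A[m]
    if len(q): print(nm,len(q),q.mean(0).round(4),q.min(0).round(4),q.max(0).round(4),cv2.minEnclosingCircle((q[:,:2]*1000).astype(np.float32)))
    for z0,z1 in((.055,.066),(.045,.054)):
        m=(A[...,2]>z0)&(A[...,2]<z1)&(abs(A[...,0]-.504)<.03)&(abs(A[...,1]+.238)<.03); q=A[m]
        if len(q): print('  ',z0,len(q),q.mean(0).round(4),q.min(0).round(4),q.max(0).round(4))
T=np.array(i['cam_to_world']); f=192/np.tan(np.radians(i['vertical_fov'])/2)
c=T[:3,:3].T@(np.array([.5035,-.238,.078])-T[:3,3]); x,y,z=c[0],-c[1],-c[2]; r=np.hypot(x,y); th=np.arctan2(r,z)
u,v=i['cx']+f*th*x/r,i['cy']+f*th*y/r; print('axle px',u,v)
cr=(max(int(u)-40,0),max(int(v)-50,0),int(u)+140,int(v)+70); print(cr); save(p,'j_w.png',cr,4.4)
E
```

```text
t: 19.85
tool_pos: [0.4903, -0.1321, 0.2208]
orientation: [-0.318, 3.123, -0.004]
force: [0.1, 0.4, -1.9]
opening: 0.039
t 19.85 now [ 0.4903 -0.1321  0.2208] op 0.039 F [ 0.1  0.4 -1.9]
shift now-axes [  24.6 -105.4   21. ] final-axes [  24.6 -105.4   20.8] twist [-0.003   0.002  -0.0004]
w 343 [ 0.5017 -0.238   0.0773] [ 0.4891 -0.2517  0.074 ] [ 0.5155 -0.2252  0.0805] ((502.58184814453125, -238.33189392089844), 13.739013671875)
   0.055 170 [ 0.4961 -0.2323  0.0604] [ 0.4855 -0.2541  0.055 ] [ 0.5173 -0.2217  0.0636]
   0.045 1359 [ 0.5025 -0.2359  0.0497] [ 0.474  -0.2679  0.0463] [ 0.534  -0.2081  0.054 ]
s 109 [ 0.5037 -0.2397  0.0769] [ 0.4913 -0.2528  0.0742] [ 0.5165 -0.2267  0.0804] ((503.0534362792969, -238.95245361328125), 13.8981294631958)
   0.055 73 [ 0.5028 -0.2471  0.06  ] [ 0.487  -0.2556  0.0552] [ 0.5196 -0.2287  0.0649]
   0.045 502 [ 0.5037 -0.2421  0.0492] [ 0.474  -0.2679  0.045 ] [ 0.534  -0.2081  0.0537]
axle px 168.297800156418 166.88727300557318
(128, 116, 308, 236)
```

View pics/j_w.png

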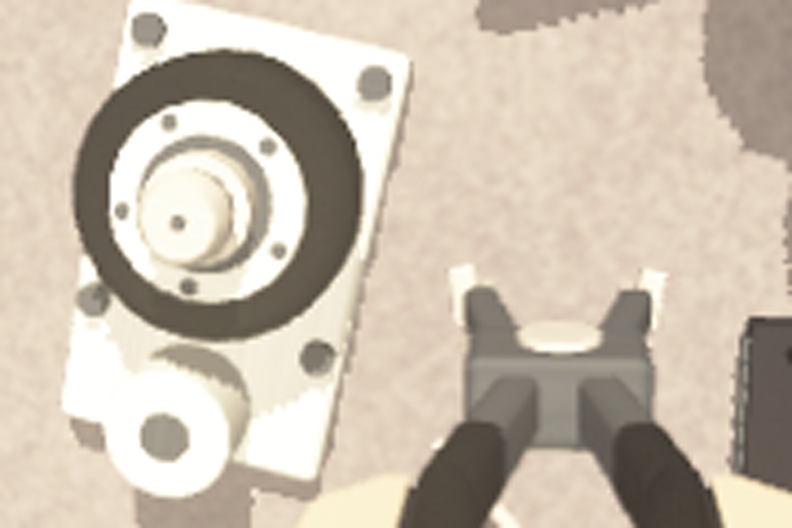

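The axle's centre mark is at crop (177,222), which gives about (0.503, −0.238), and the side view agrees. The ring is still on both tips. Next I'll measure its pose in the hand.

```bash
cat > ringpose.py <<'E'
import sys
from h import *
tag=sys.argv[1]; s=robot.read_state(); tcp=s['tool_pos']
A=R.from_rotvec(s['orientation']).as_matrix()
# coordinates: a = along ring x (tool x), b = tool y, from TCP; h = height above TCP-.0922
for n in('wrist','side'):
    i,p,d=load(n,tag); C=bydepth(i,d,n=='wrist'); L=(C-tcp)@A*1e3
    m=(p.min(-1)>(140 if n=='wrist' else 70))&(L[...,0]>-50)&(L[...,0]<20)&(abs(L[...,1])<32)&(abs(L[...,2]-91)<7)&(d>0)
    k,l,st,c=cv2.connectedComponentsWithStats(m.astype(np.uint8))
    for j in range(1,k):
        if st[j,4]>3: q=L[l==j]; print(n,st[j].tolist(),'min',q.min(0).round(1),'max',q.max(0).round(1),'mean',q.mean(0).round(1))
E
python3 ringpose.py 10
```

```text
wrist [230, 176, 11, 14, 58] min [ -3.8 -27.8  88.4] max [ 10.2 -17.6  94.9] mean [  5.2 -24.9  90.3]
wrist [268, 177, 11, 14, 56] min [-4.9 11.4 87.8] max [ 8.9 21.6 95.6] mean [ 4.4 18.3 90.6]
wrist [232, 191, 2, 6, 7] min [-11.3 -26.   89.1] max [ -5.8 -24.8  90.8] mean [ -8.7 -25.   90.1]
side [242, 229, 18, 20, 99] min [-36.9 -26.5  86.6] max [ 8.8 17.3 96.1] mean [-18.1  -8.4  91.7]
side [236, 231, 5, 5, 13] min [ 1.1 12.3 86.5] max [ 8.1 22.8 95.4] mean [ 4.1 16.1 90.8]
```

```bash
python3 -c "
from h import *
plan([.4869,-.2393,.195],[-.202,.979])"
```

```text
t 20.0 now [ 0.4908 -0.13    0.2205] op 0.039 F [-0.2  0.7 -2.1]
shift now-axes [  26.2 -106.2   25.6] final-axes [  25.9 -106.3   25.5] twist [-0.0022  0.0021  0.002 ]
```

```bash
python3 -m pendant '[{"translation":[3,-10,0],"twist":[-0.002,0.002,0.002],"grip":-0.185},{"translation":[5,-20,2],"twist":[0,0,0],"grip":-0.185},{"translation":[5,-22,5],"twist":[0,0,0],"grip":-0.185},{"translation":[5,-22,6],"twist":[0,0,0],"grip":-0.185},{"translation":[4,-16,6],"twist":[0,0,0],"grip":-0.185},{"translation":[2,-6,2],"twist":[0,0,0],"grip":-0.185},{"translation":[0,0,0],"twist":[0,0,0],"grip":-0.185},{"translation":[0,0,0],"twist":[0,0,0],"grip":-0.185},{"translation":[0,0,0],"twist":[0,0,0],"grip":-0.185},{"translation":[0,0,0],"twist":[0,0,0],"grip":-0.185}]' 40
python3 - <<'E'
from h import *
plan([.4871,-.2402,.195],[-.202,.979])
for n in('wrist','side'): snap(n,'11')
E
python3 ringpose.py 11; python3 -c "
from h import *
plan([.4871,-.2402,.195],[-.202,.979])"
```

```text
t: 21.0
tool_pos: [0.4889, -0.2271, 0.1987]
orientation: [0.336, -3.123, -0.004]
force: [0.5, -0.7, -2.5]
opening: 0.0388
t 21.0 now [ 0.4889 -0.2271  0.1987] op 0.0388 F [ 0.5 -0.7 -2.5]
shift now-axes [  4.6 -12.5   3.7] final-axes [  4.5 -12.5   3.7] twist [0.0026 0.0001 0.0109]
wrist [230, 176, 11, 14, 59] min [ -4.7 -25.7  88.7] max [  9.3 -15.4  96.6] mean [  4.2 -22.7  90.7]
wrist [273, 177, 6, 14, 45] min [-6.2 18.5 88.6] max [ 8.2 23.8 92.3] mean [ 3.3 21.6 90.4]
wrist [269, 180, 3, 2, 4] min [ 3.6 14.5 91.3] max [ 4.  16.7 95.2] mean [ 3.7 15.4 93.9]
wrist [232, 191, 2, 5, 7] min [-11.5 -23.8  89.7] max [ -6.6 -22.5  91.7] mean [ -9.6 -23.   90.9]
side [247, 271, 19, 23, 109] min [-37.3 -24.9  84.5] max [ 8.4 20.5 96.8] mean [-19.   -8.3  92.2]
side [241, 273, 5, 6, 12] min [ 0.4 13.3 85.1] max [ 6.7 25.5 97.9] mean [ 3.5 17.8 91.3]
t 21.1 now [ 0.489  -0.2272  0.1988] op 0.0389 F [-1.   1.3 -2.5]
shift now-axes [  4.6 -12.4   3.7] final-axes [  4.5 -12.4   3.8] twist [0.0024 0.0002 0.0109]
```

```bash
python3 -m pendant '[{"translation":[2.4,-6,0],"twist":[0.002,0,0.011],"grip":-0.185},{"translation":[2.3,-6,0],"twist":[0,0,0],"grip":-0.185},{"translation":[0,0,3],"twist":[0,0,0],"grip":-0.185},{"translation":[0,0,3],"twist":[0,0,0],"grip":-0.185},{"translation":[0,0,0],"twist":[0,0,0],"grip":-0.185},{"translation":[0,0,0],"twist":[0,0,0],"grip":-0.185},{"translation":[0,0,0],"twist":[0,0,0],"grip":-0.185},{"translation":[0,0,0],"twist":[0,0,0],"grip":-0.185},{"translation":[0,0,0],"twist":[0,0,0],"grip":-0.185},{"translation":[0,0,0],"twist":[0,0,0],"grip":-0.185}]' 40
python3 - <<'E'
from h import *
plan([.4867,-.2404,.1555],[-.202,.979])
for n in('wrist','side'): snap(n,'12')
E
python3 ringpose.py 12
python3 - <<'E'
from h import *
plan([.4867,-.2404,.1555],[-.202,.979])
i,p,d=load('side','12'); C=bydepth(i,d)
m=(C[...,2]>.074)&(C[...,2]<.082)&(abs(C[...,0]-.503)<.02)&(abs(C[...,1]+.239)<.02);q=C[m];print(len(q),q.mean(0).round(4),q.min(0).round(4),q.max(0).round(4))
# ring in side image
m=(C[...,2]>.085)&(C[...,2]<.105)&(C[...,0]>.49)&(C[...,0]<.54)&(abs(C[...,1]+.238)<.035)&(p.min(-1)>70);q=C[m]
print(cv2.minAreaRect((q[:,:2]*1000).astype(np.float32)),np.median(q[:,2]))
save(p,'k_side.png',(200,230,320,320),6)
E
```

```text
t: 22.1
tool_pos: [0.4868, -0.2406, 0.1925]
orientation: [-0.318, 3.125, 0.0]
force: [0.9, 0.5, -2.2]
opening: 0.0389
t 22.1 now [ 0.4868 -0.2406  0.1925] op 0.0389 F [ 0.9  0.5 -2.2]
shift now-axes [ 0.1  0.2 37. ] final-axes [ 0.1  0.2 37. ] twist [-0.      0.0006 -0.0004]
wrist [230, 176, 10, 14, 58] min [ -5.3 -25.7  88.8] max [  9.5 -16.5  96.4] mean [  4.2 -22.9  90.7]
wrist [269, 177, 10, 14, 50] min [-6.  14.5 88.6] max [ 7.9 23.6 94.9] mean [ 3.5 20.9 90.5]
wrist [232, 191, 2, 5, 7] min [-11.5 -23.9  89.3] max [ -6.5 -22.6  91.5] mean [ -9.5 -23.1  90.5]
side [247, 279, 19, 23, 116] min [-37.2 -25.4  85.8] max [ 8.2 20.1 96.3] mean [-19.3  -7.9  92.1]
side [241, 281, 5, 5, 12] min [ 0.3 13.9 84.4] max [ 7.5 23.1 97.5] mean [ 3.7 17.6 91.8]
t 22.2 now [ 0.4868 -0.2406  0.1925] op 0.039 F [ 0.1 -0.1 -2. ]
shift now-axes [ 0.1  0.2 37. ] final-axes [ 0.1  0.2 37. ] twist [-0.      0.0006 -0.0005]
62 [ 0.5043 -0.237   0.0768] [ 0.4934 -0.2505  0.0741] [ 0.5153 -0.227   0.0806]
((508.4827880859375, -243.17674255371094), (49.05687713623047, 28.40320587158203), 76.68344116210938) 0.10018475675105787
```

View pics/k_side.png

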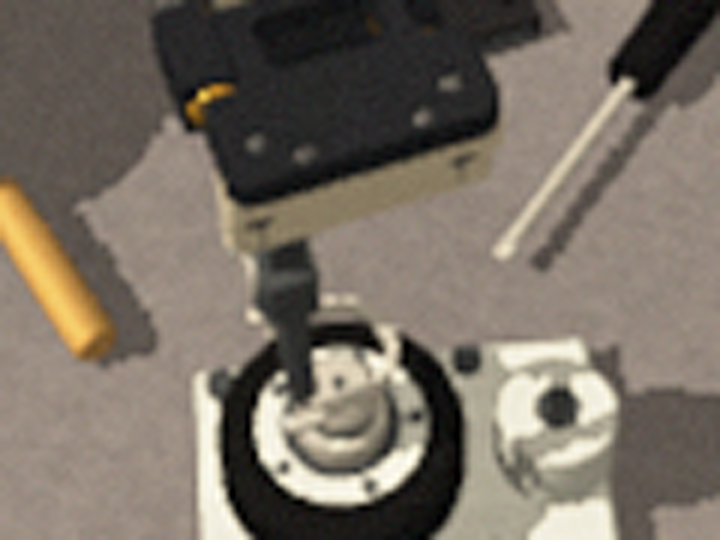

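```bash
python3 -m pendant '[{"translation":[0,0,4],"twist":[0,0,0],"grip":-0.185},{"translation":[0,0,4],"twist":[0,0,0],"grip":-0.185},{"translation":[0,0,4],"twist":[0,0,0],"grip":-0.185},{"translation":[0,0,2],"twist":[0,0,0],"grip":-0.185},{"translation":[0,0,2],"twist":[0,0,0],"grip":-0.185},{"translation":[0,0,2],"twist":[0,0,0],"grip":-0.185},{"translation":[0,0,2],"twist":[0,0,0],"grip":-0.185},{"translation":[0,0,0],"twist":[0,0,0],"grip":-0.185},{"translation":[0,0,0],"twist":[0,0,0],"grip":-0.185},{"translation":[0,0,0],"twist":[0,0,0],"grip":-0.185}]' 40
python3 - <<'E'
from h import *
plan([.4867,-.2404,.1565],[-.202,.979])
for n in('wrist','side'): snap(n,'13')
E
python3 ringpose.py 13
```

```text
t: 23.2
tool_pos: [0.4867, -0.2405, 0.1702]
orientation: [-0.318, 3.125, 0.001]
force: [1.2, -0.8, -1.4]
opening: 0.0389
t 23.2 now [ 0.4867 -0.2405  0.1702] op 0.0389 F [ 1.2 -0.8 -1.4]
shift now-axes [-0.1  0.  13.7] final-axes [-0.1  0.1 13.7] twist [ 0.0004  0.0001 -0.0005]
wrist [230, 176, 10, 14, 58] min [ -4.8 -25.6  88.5] max [  9.3 -16.4  97.2] mean [  4.2 -22.9  90.8]
wrist [273, 177, 6, 14, 46] min [-5.8 18.3 88.4] max [ 8.  23.7 92.5] mean [ 3.4 21.5 90.5]
wrist [245, 185, 18, 5, 43] min [ -6.2 -10.4  93.5] max [-2.3  7.4 97.6] mean [-4.3 -2.1 95.5]
wrist [232, 191, 2, 5, 6] min [-11.7 -23.8  90.6] max [ -7.  -22.7  92.5] mean [ -9.5 -22.9  91.1]
side [247, 284, 19, 24, 214] min [-37.1 -25.8  85.6] max [ 8.6 17.8 98. ] mean [-18.4  -6.5  92.7]
side [241, 286, 5, 5, 9] min [ 1. 15. 90.] max [ 7.1 24.8 97.5] mean [ 4.4 20.2 93. ]
```

No contact so far, and the ring is unmoved on the tips. In the tool frame the axle lies at about (−16, −1.5), close to the centre of the ring's room at (−16.5, −1). I'll continue down.

```bash
python3 -m pendant '[{"translation":[0,0,1.5],"twist":[0,0,0],"grip":-0.185},{"translation":[0,0,2],"twist":[0,0,0],"grip":-0.185},{"translation":[0,0,2],"twist":[0,0,0],"grip":-0.185},{"translation":[0,0,2],"twist":[0,0,0],"grip":-0.185},{"translation":[0,0,1.5],"twist":[0,0,0],"grip":-0.185},{"translation":[0,0,1],"twist":[0,0,0],"grip":-0.185},{"translation":[0,0,0],"twist":[0,0,0],"grip":-0.185},{"translation":[0,0,0],"twist":[0,0,0],"grip":-0.185},{"translation":[0,0,0],"twist":[0,0,0],"grip":-0.185},{"translation":[0,0,0],"twist":[0,0,0],"grip":-0.185}]' 40
python3 - <<'E'
from h import *
plan([.4867,-.2404,.1560],[-.202,.979])
for n in('wrist','side'): snap(n,'14')
E
python3 ringpose.py 14
```

```text
t: 24.3
tool_pos: [0.4867, -0.2405, 0.1595]
orientation: [-0.318, 3.125, 0.0]
force: [0.1, -0.2, -2.2]
opening: 0.0388
t 24.3 now [ 0.4867 -0.2405  0.1595] op 0.0388 F [ 0.1 -0.2 -2.2]
shift now-axes [0.  0.1 3.5] final-axes [0.  0.1 3.5] twist [ 0.0002  0.0003 -0.0004]
wrist [230, 176, 10, 14, 58] min [ -5.  -25.7  88.8] max [  9.4 -16.4  96.5] mean [  4.2 -22.9  90.7]
wrist [273, 177, 6, 14, 47] min [-5.9 18.3 88.5] max [ 8.2 23.6 92.5] mean [ 3.5 21.4 90.5]
wrist [268, 180, 4, 2, 5] min [ 3.  13.5 90.9] max [ 3.9 16.6 94.7] mean [ 3.6 14.9 93.6]
wrist [247, 185, 17, 5, 30] min [-6.7 -8.1 86.5] max [-2.3  8.5 98. ] mean [-3.7  0.2 93.1]
wrist [232, 191, 2, 5, 6] min [-11.2 -23.8  89.9] max [ -6.7 -22.6  91.9] mean [ -9.2 -22.9  90.9]
side [248, 287, 18, 23, 139] min [-37.3 -24.8  84.2] max [ 7.7 18.7 97.7] mean [-18.5 -10.5  91.1]
side [242, 289, 4, 5, 8] min [ 1.5 13.9 89. ] max [ 6.6 23.6 94.7] mean [ 4.2 18.6 92.1]
```

```bash
python3 -m pendant '[{"translation":[0,0,0.9],"twist":[0,0,0],"grip":-0.185},{"translation":[0,0,0.9],"twist":[0,0,0],"grip":-0.185},{"translation":[0,0,0.8],"twist":[0,0,0],"grip":-0.185},{"translation":[0,0,0],"twist":[0,0,0],"grip":-0.185},{"translation":[0,0,0],"twist":[0,0,0],"grip":-0.185},{"translation":[0,0,0],"twist":[0,0,0],"grip":-0.185},{"translation":[0,0,0],"twist":[0,0,0],"grip":-0.185},{"translation":[0,0,0],"twist":[0,0,0],"grip":-0.185},{"translation":[0,0,0],"twist":[0,0,0],"grip":-0.185},{"translation":[0,0,0],"twist":[0,0,0],"grip":-0.185}]' 40
python3 - <<'E'
from h import *
plan([.4867,-.2404,.1560],[-.202,.979])
for n in('wrist','side'): snap(n,'15')
E
python3 ringpose.py 15
python3 - <<'E'
from h import *
for n,tag in(('wrist','13'),('side','10')):
    i,p,d=load(n,tag); C=bydepth(i,d,n=='wrist')
    m=(abs(np.hypot(C[...,0]-.503,C[...,1]+.238)-.0155)<.0012)&(abs(C[...,2]-.061)<.006); print(n,'collar z',m.sum(),np.median(C[m][:,2]) if m.any() else '')
    m=(np.hypot(C[...,0]-.503,C[...,1]+.238)<.009)&(C[...,2]>.07)&(C[...,2]<.085); print(n,'axle top',m.sum(),np.median(C[m][:,2]) if m.any() else '')
i,p,d=load('wrist','15'); C=bydepth(i,d,True)
for lo,hi in((-1,40),(-50,-16)):
    pass
for nm,sl in(('L',np.s_[176:181,228:236]),('R',np.s_[176:181,271:280])):
    q=C[sl][(p[sl].min(-1)>140)]; q=q[abs(q[:,2]-.066)<.004]; print(nm,'lug top z',np.median(q[:,2]).round(4),len(q))
E
```

```text
t: 25.4
tool_pos: [0.4868, -0.2405, 0.1568]
orientation: [-0.318, 3.125, 0.0]
force: [0.2, 0.3, -1.6]
opening: 0.0389
t 25.4 now [ 0.4868 -0.2405  0.1568] op 0.0389 F [ 0.2  0.3 -1.6]
shift now-axes [0.1 0.2 0.8] final-axes [0.1 0.2 0.8] twist [ 0.0001  0.0005 -0.0004]
wrist [230, 176, 10, 14, 58] min [ -4.8 -25.7  88.2] max [  9.3 -16.5  97. ] mean [  4.2 -22.9  90.6]
wrist [273, 177, 6, 14, 47] min [-6.  18.4 88.8] max [ 8.  23.6 91.6] mean [ 3.5 21.3 90.4]
wrist [268, 180, 4, 2, 5] min [ 2.8 13.5 90.8] max [ 4.3 16.5 94.7] mean [ 3.7 14.8 93.2]
wrist [243, 182, 22, 8, 110] min [ -6.5 -12.6  84.9] max [ 0.9  9.5 98. ] mean [-2.8 -1.5 95.3]
wrist [232, 191, 2, 5, 7] min [-11.  -23.8  89.5] max [ -6.5 -22.6  92.3] mean [ -9.5 -23.1  90.6]
side [242, 289, 3, 3, 5] min [ 3.1 16.8 87.6] max [ 6.7 24.3 91.9] mean [ 5.1 20.6 90.1]
side [248, 288, 18, 22, 122] min [-38.  -25.6  84.3] max [ 8.  15.8 97.6] mean [-18.  -12.5  91.9]
wrist collar z 67 0.060632714125596676
wrist axle top 0 
side collar z 33 0.060098920642942644
side axle top 50 0.07736466880479526
L lug top z 0.0668 30
R lug top z 0.0663 25
```

```bash
python3 -m pendant '[{"translation":[0,0,0.6],"twist":[0,0,0],"grip":-0.185},{"translation":[0,0,0.5],"twist":[0,0,0],"grip":-0.185},{"translation":[0,0,0],"twist":[0,0,0],"grip":-0.185},{"translation":[0,0,0],"twist":[0,0,0],"grip":-0.185},{"translation":[0,0,0],"twist":[0,0,0],"grip":-0.185},{"translation":[0,0,0],"twist":[0,0,0],"grip":-0.185},{"translation":[0,0,0],"twist":[0,0,0],"grip":-0.185},{"translation":[0,0,0],"twist":[0,0,0],"grip":-0.185},{"translation":[0,0,0],"twist":[0,0,0],"grip":-0.185},{"translation":[0,0,0],"twist":[0,0,0],"grip":-0.185}]' 40
python3 - <<'E'
from h import *
plan([.4867,-.2404,.1560],[-.202,.979])
for n in('wrist','side'): snap(n,'16')
i,p,d=load('wrist','16'); C=bydepth(i,d,True)
for nm,sl in(('L',np.s_[176:181,228:236]),('R',np.s_[176:181,271:280]),('Lrear',np.s_[190:197,231:235])):
    q=C[sl][(p[sl].min(-1)>140)]; q=q[abs(q[:,2]-.066)<.004]; print(nm,'top z',np.median(q[:,2]).round(4),len(q))
# inner edges of lugs, row by row
for v in range(177,181):
    u=np.where((p[v].min(-1)>150)&(abs(C[v,:,2]-.066)<.004)&(C[v,:,0]>.46))[0]; a=u[u<240].max(); b=u[u>265].min(); print(v,a,b,(np.linalg.norm(C[v,a,:2]-C[v,b,:2])*1e3).round(1))
E
python3 ringpose.py 16
```

```text
t: 26.5
tool_pos: [0.4868, -0.2406, 0.1556]
orientation: [-0.318, 3.125, 0.0]
force: [0.6, 0.8, -1.4]
opening: 0.0385
t 26.5 now [ 0.4868 -0.2406  0.1556] op 0.0385 F [ 0.6  0.8 -1.4]
shift now-axes [ 0.1  0.2 -0.4] final-axes [ 0.1  0.2 -0.4] twist [ 0.      0.0005 -0.0005]
L top z 0.0657 30
R top z 0.065 24
Lrear top z 0.0656 7
177 235 273 38.7
178 235 273 38.7
179 235 273 38.8
180 239 270 31.9
wrist [230, 176, 10, 14, 58] min [ -4.8 -25.7  88.2] max [  9.2 -16.4  95.9] mean [  4.2 -22.9  90.5]
wrist [273, 177, 6, 14, 47] min [-5.6 18.4 89.3] max [ 8.2 23.6 91.8] mean [ 3.4 21.4 90.6]
wrist [268, 180, 4, 2, 5] min [ 2.7 13.5 90.3] max [ 4.2 16.5 95. ] mean [ 3.7 14.9 93.3]
wrist [244, 183, 21, 7, 109] min [ -6.1 -11.4  85.3] max [ 0.2  9.5 97.3] mean [-2.7 -1.2 94.4]
wrist [232, 191, 2, 5, 7] min [-11.  -23.8  89.4] max [ -6.9 -22.7  90.8] mean [ -9.3 -23.   90.1]
side [248, 288, 18, 23, 121] min [-38.5 -25.   84.3] max [ 8.  16.7 97.5] mean [-17.9 -12.7  91.7]
side [242, 290, 4, 5, 8] min [ 1.8 14.7 88.3] max [ 7.  22.6 96.7] mean [ 4.5 18.6 92.1]
```

```bash
python3 -c "
from plant import robot
print(robot.close_job()); s=robot.read_state(); print(s['t'],s['tool_pos'],s['opening'],s['force'])"
```

```text
the job is handed in; nothing more can be done
None
the job is handed in; nothing more can be done
```

I handed the job in at about 26.6 s of the 51 s allowed. The pliers are squeezed and upright, and the ring is still spread around the axle at the groove. `close_job` gave no verdict, so the checks below are my own.

**Last checks before handing in**
- **Ring height:** about 0.3–0.8 mm above lying on the collar; the limits are −2.5 to +3.5 mm.
- **Level:** the two lugs and the one rear spot I could see agree within 0.7 mm.
- **Spread:** the ends are about 38–39 mm apart.
- **Centring:** the ring's room is centred on the axle within about 1 mm. The ring's centre is therefore about 4 mm from the axis; the limit is 8 mm.
- **Force:** the wrist showed only about the weight of the pliers on the way down, with no sign of pressing on the axle or collar.

**What failed or disagreed**
- **First grasp missed:** the real fingertips sit about 37 mm above the reported TCP, seen in both the wrist and side depth. The first grasp closed above the handles and lifted nothing. I corrected for this, and nothing was disturbed.
- **Finger opening:** it reads about 2 mm more than the true width over the handles, so I set the squeeze from the measured gap between the ring's ends.
- **Bystanders:** I did not re-measure them at the end. I moved well above or clear of all of them.

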